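# Snap shut and load the bin's filter cassettes, then start the timer

### The arm

A 6-joint arm with a two-finger parallel gripper is mounted at the origin on the work surface. World frame = base frame: x ahead of the robot, y to its left, z up, the work surface at z = 0. Lengths are in m, angles in rad, forces in N, time in s.
With the tool pointing down it reaches from about 0.425 to 0.95 m from the base axis. Payload 3.5 kg.
Tool frame: the origin (TCP) lies between the finger pads, 19 mm behind the fingertips; this is the grasp point; z points along the fingers, y is the line along which they close (so a half turn about z gives the same grasp; the last joint's range is limited). The gripper opens to 85 mm and grips with 20 to 120 N. Pads are 22 mm wide; open, the fingers measure 114 mm over their backs; the gripper's body (76 mm by 85 mm) begins 54 mm behind the grasp point. The pads swing forward as they close: fully open they stand 13 mm farther back than shut.
Start: joints at [-1.36, 0.286, 1.577, -0, 1.279, -0.15], TCP at [0.238, -0.632, 0.25] pointing down, gripper open.
Joint ranges: [-2.77, 2.77], [-0.9, 2.22], [0.21, 2.48], [-1.53, 4.67], [0.24, 2.81], [-2.84, 2.84]. Speed limits (rad/s): [2.79, 2.79, 3.14, 3.14, 3.14, 3.14].

### API

Orientations are given as [roll, pitch, yaw] about the fixed x, y, z axes, in that order (R = Rz(yaw) Ry(pitch) Rx(roll)).
In Python, from cell import get_obs, camera, get_calibration, sign_off gives the robot as it stands.
- The arm moves only by the tool tcp_steps, called after "Emit:" as name(argument=value, ...), one argument or row to a line, values as JSON. Schema: {"type":"object","properties":{"steps":{"type":"array","items":{"type":"object","properties":{"trans":{"type":"array","items":{"type":"number"},"minItems":3,"maxItems":3},"turn_vec":{"type":"array","items":{"type":"number"},"minItems":3,"maxItems":3}},"additionalProperties":false},"minItems":1,"maxItems":12},"finger_gap":{"type":"number"},"clamp_n":{"type":"number"},"only":{"type":"string"},"quiet":{"type":"boolean"},"lines":{"type":"string"}},"required":["steps"],"additionalProperties":false}. steps is a list of rows, 1 to 12 of them, each an object with the fields trans (a list: dx, dy, dz in fractions of the full range, 1 being 400 mm), turn_vec (a list: a rotation vector rx, ry, rz in shares of 4 rad (1.0 is 4 rad)); a field left out counts as zero; each row shifts and turns the commanded pose from where the row before left it, along the tool's axes as they then stand; what a row does not reach is not made up. A row lasts 1/10 s, in which the tool goes at most 0.05 m and 0.15 rad, less where a joint would pass 70% of its speed; a pose out of reach is approached as far as the arm can. finger_gap is the finger opening in m, set as the call begins (left out keeps the last). The fingers move at their own pace and stop on an object; clamp_n is the grip in N (left out, the last holds). Time passes only in rows, so rows that do not move let the fingers close. The tool returns the time, the measured TCP pose, the force, the opening and the grip force at its end. only (a regular expression) keeps the lines of the reply that match it, lines (a string "A,B") keeps lines A to B, and quiet returns only ok. Input that does not fit is refused with a message, and nothing moves.
- get_obs(): the state, without advancing time (a new reading comes with each control period).
- camera(name): name is "scene" or "top" or "wrist"; returns the picture (384x512x3 uint8, red, green, blue); there is no depth.
- get_calibration(name): a dict with "K" (3x3 intrinsics, pixels), "extrinsics" (4x4, takes a point from camera to world coordinates); the wrist camera has in their place "hand_eye" (4x4, takes a point from camera to tool coordinates, whose origin is the TCP and whose axes are the flange's). Camera axes: x right, y down, z forward; pixel columns grow to the right and rows downward; lengths in m; the calibration is good to about 2 mm. A picture is of the moment at which its call begins: read the wrist's pose just before it. get_calibration takes no time and is no camera call.
- sign_off(): hands the job in; it is judged then, once.
The state is a dict: "t": time; "joint_pos": joint angles; "qvel": joint speeds; "tau": joint torques, N m; "eef_pos": TCP position; "ee_rot": TCP orientation; "force": force on the tool from outside, world axes, zero at the start; "wrist_torque": the same for the moment, N m; "opening": finger opening in m; "grip_force": force on a finger pad.
Only numpy, scipy, OpenCV 4.12 (cv2) and the standard library are available. Lean on these libraries where they do the work, as an engineer would, in place of code of your own. Each camera call takes 0.05 s, during which the arm holds its last target. There are 200 camera calls.

### The job

Snap every open filter cassette shut by squeezing its press stud with the pliers, without touching an open cassette with the fingers or arm. Stand all the shut cassettes upright in the blue tray and lay the pliers flat in the middle of their black mat, then press the timer's red start button down to its halfway stop, keep it there for about a second, press it all the way down and let it go. Leave the other things in the cupboard where they are.

Things in the scene. Friction and masses are not known exactly. Their poses are not given: they have to be found in the camera images.
- cassette0: filter cassette, 170 g (may be absent), on a foot 70 x 44 x 4 mm; origin: centre of the foot's underside, x along it, z up. To z 42 mm (steel catch on top to 46): white half (y -15 to 0), green door (y 0 to 15 when shut), x -35 to 35: grasp from above across y (30 mm). At its -x end (turned to the robot) two tabs, one per half, stick out to x -66, z 10 to 36 mm, with brass stud discs
- cassette0_stud (a point): middle of the shut press stud, at (-52, 0, 23) mm in the cassette's frame, same axes. Discs 18 mm across; over both discs shut y -9 to 9 mm, open y -9 to about 22 mm (the door's disc stands 12.6 mm further out). The body's -x face lies 17 mm ahead of the stud's middle
- cassette0_door (a joint): angle of the green door about an upright hinge at (35, 0) mm: 0 open, 0.145 shut. Over-centre: about 5 N on the open stud starts it, past 0.073 it snaps on by itself and stays shut
- cassette1: filter cassette, 170 g (may be absent), on a foot 70 x 44 x 4 mm; origin: centre of the foot's underside, x along it, z up. To z 42 mm (steel catch on top to 46): white half (y -15 to 0), green door (y 0 to 15 when shut), x -35 to 35: grasp from above across y (30 mm). At its -x end (turned to the robot) two tabs, one per half, stick out to x -66, z 10 to 36 mm, with brass stud discs
- cassette1_stud (a point): middle of the shut press stud, at (-52, 0, 23) mm in the cassette's frame, same axes. Discs 18 mm across; over both discs shut y -9 to 9 mm, open y -9 to about 22 mm (the door's disc stands 12.6 mm further out). The body's -x face lies 17 mm ahead of the stud's middle
- cassette1_door (a joint): angle of the green door about an upright hinge at (35, 0) mm: 0 open, 0.145 shut. Over-centre: about 5 N on the open stud starts it, past 0.073 it snaps on by itself and stays shut
- cassette2: filter cassette, 170 g (may be absent), on a foot 70 x 44 x 4 mm; origin: centre of the foot's underside, x along it, z up. To z 42 mm (steel catch on top to 46): white half (y -15 to 0), green door (y 0 to 15 when shut), x -35 to 35: grasp from above across y (30 mm). At its -x end (turned to the robot) two tabs, one per half, stick out to x -66, z 10 to 36 mm, with brass stud discs
- cassette2_stud (a point): middle of the shut press stud, at (-52, 0, 23) mm in the cassette's frame, same axes. Discs 18 mm across; over both discs shut y -9 to 9 mm, open y -9 to about 22 mm (the door's disc stands 12.6 mm further out). The body's -x face lies 17 mm ahead of the stud's middle
- cassette2_door (a joint): angle of the green door about an upright hinge at (35, 0) mm: 0 open, 0.145 shut. Over-centre: about 5 N on the open stud starts it, past 0.073 it snaps on by itself and stays shut
- pliers: snap pliers, 150 g, lying flat, 180 mm long; origin on the pivot axis at the underside, x to the jaws, z up. Frame fixed to the half with the red handle: midline yaw = body yaw + half of joint pliers_hinge. Red and yellow handles 26 mm high, x -102 to -22 mm: grip from above across y at x -55, TCP 24 mm over the underside; there 62 mm over the outsides open, 33 mm closed
- pliers_hinge (a joint): 0 open, 0.52 closed; a spring opens it (9 to 14 N at the handles). Jaw faces 44 to 76 mm ahead of the pivot, 16 mm high from the underside, gap 48 mm open, 17 closed. Grip at 57 mm to carry; lower over the stud from above, along the cassette's x, jaws to its +x, face centres at the stud, 6 mm to its +y, underside 17 mm over the table; squeeze to 33 mm (over 20 N), open to 57 mm
- mat: fixed black rubber mat, 200 x 110 x 3 mm, origin at the centre of its underside, x along its length; the pliers rest on it and must come back to its middle (pivot within 60 mm of the centre along x, 45 mm along y)
- tray: fixed blue tray, 250 x 140 x 14 mm outside, walls and floor 5 mm, origin at the centre of its underside, x along its 250 mm; room for three cassettes side by side, each along the tray's y, 75 mm apart
- tray_in (a point): centre of the tray's inner floor, axes as the tray's
- timer: fixed white kitchen timer, 80 x 80 x 42 mm, with a knob on its front and a red start button, 30 mm across, in the middle of its top; origin at the centre of its underside
- start_top (a point): centre of the red button's top, 70 mm above the table when up; it moves with the button
- start_stage1 (a joint): travel of the red button's first stage in m: 0 up, 0.007 at the halfway stop; 1.5 N to start, 3 N at the stop
- start_stage2 (a joint): travel of the second stage in m: 0 up to the halfway stop, 0.007 fully down (the top then 14 mm lower than when up); 9 N to start, 13 N fully down; both spring back
- cup: white ceramic mug, 85 mm high, to be left alone; origin at its underside
- brush: blue dust brush, to be left alone; origin at its underside
- scraper: red plastic scraper, 160 mm, to be left alone; origin at its underside
- drain_key: steel T-shaped drain key, 155 mm, to be left alone; origin at its underside
- tabs: clear jar with a yellow cap, 75 mm high, to be left alone; origin at its underside
Mind the look-alikes: they are no part of the job. Leave any pink look-alike of the cassette1 alone. Leave any green look-alike of the timer alone.

How it is judged:
By the outcome, as a careful person would: the job done as asked, in the order asked, and still so for the second after the job is handed in, with the robot touching nothing.
Of cassette0, cassette1, cassette2 only 2 to 3 are there at a start; the rules pass over those that are not, and their reading is None.
At some moment in a run one of cassette0, cassette1, cassette2 may be knocked a few centimetres aside while the robot is not near it.
It also fails if it takes over 210 s, if anything falls off the work surface, if the arm or the gripper's body presses on something with over 40 N, if the wrist force passes 120 N, or if a joint passes its speed limit or range.

## Working session

There is one attempt and no reset: what is moved stays moved. The work goes in short steps, Python scripts to look and compute and a tool call to move; the robot and the scene stay as the last step left them, time stands still between calls to the robot, and variables do not carry over. Pictures are saved under pics/ and viewed, at most 14 in all, crops included, and the job is handed in when it is done.

```bash
ls; mkdir -p pics
```

Run:
```python
from cell import *
import cv2
for n in("scene","top"):
    cv2.imwrite(f"pics/{n}0.png",cv2.resize(camera(n)[:,:,::-1],(768,576),interpolation=cv2.INTER_CUBIC))
    c=get_calibration(n);print(n,c["K"],c["extrinsics"])
print(get_calibration("wrist"));o=get_obs();print(o["t"],o["eef_pos"],o["ee_rot"],o["opening"])
```

```text
pics
scene [[348.19645477   0.         253.29781718]
 [  0.         348.19645477 186.52433739]
 [  0.           0.           1.        ]] [[-0.75396544  0.43514821 -0.49212005  1.13608882]
 [ 0.65665865  0.52013088 -0.54613485  0.52259498]
 [ 0.01831723 -0.7349217  -0.67790455  0.81242368]
 [ 0.          0.          0.          1.        ]]
top [[430.54997268   0.         250.82776376]
 [  0.         430.54997268 197.78480577]
 [  0.           0.           1.        ]] [[ 0.00228196 -0.99882895  0.04832731  0.5397664 ]
 [-0.9999961  -0.00220139  0.00172035 -0.06615819]
 [-0.00161194 -0.04833105 -0.99883007  1.11078865]
 [ 0.          0.          0.          1.        ]]
{'K': array([[288.68280042,   0.        , 257.21560299],
       [  0.        , 288.68280042, 190.59253557],
       [  0.        ,   0.        ,   1.        ]]), 'hand_eye': array([[ 4.30126862e-04, -9.64774832e-01, -2.63076678e-01,
         6.74756648e-02],
       [ 9.99999678e-01,  2.36912085e-04,  7.66164101e-04,
         1.00643308e-03],
       [-6.76849798e-04, -2.63076923e-01,  9.64774624e-01,
        -1.23529429e-01],
       [ 0.00000000e+00,  0.00000000e+00,  0.00000000e+00,
         1.00000000e+00]])}
0.1 [ 0.23821559 -0.63098343  0.24877925] [-3.13949541e+00 -3.46859306e-04  3.60831638e-01] 0.08508683023544455
```

View pics/top0.png

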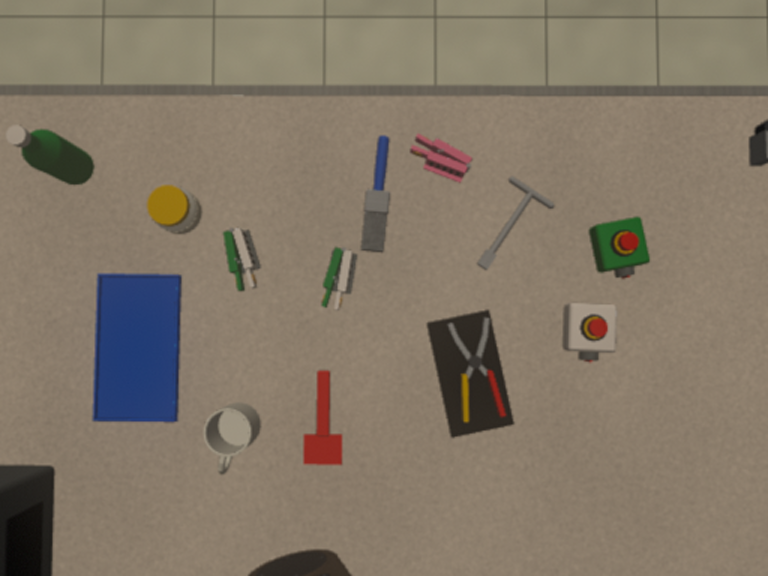

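View pics/scene0.png

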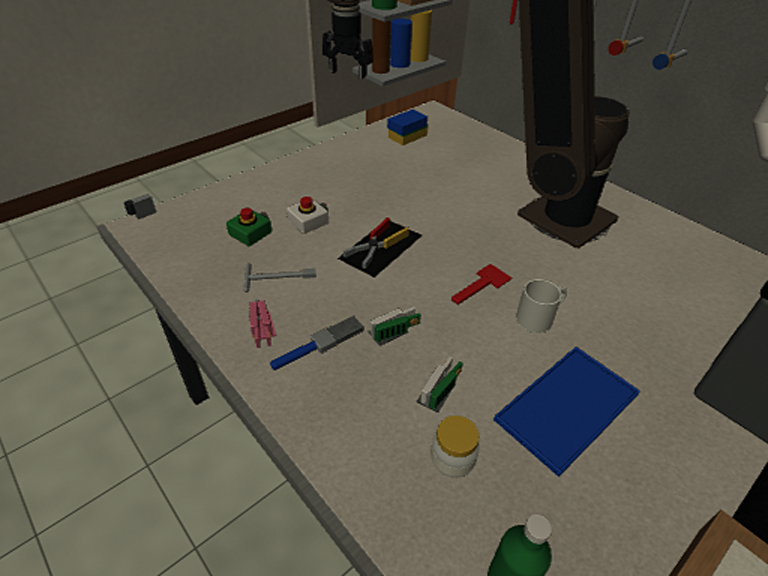

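The top view shows two cassettes at about (240,258) and (340,277), white/green with brass studs. The pink one at (441,158) is the look-alike. The white timer at (591,328) is the real one, and the green one at (620,243) is the look-alike. The pliers on the mat are at (470,370) and the blue tray at (138,348). I see no third cassette. I'll confirm all this in one enlarged montage.

Create h.py:
```python
import numpy as np, cv2
from scipy.spatial.transform import Rotation as R
from cell import *
def snap(n):
    o=get_obs(); im=camera(n); c=get_calibration(n)
    if n=="wrist":
        T=np.eye(4);T[:3,:3]=R.from_euler('xyz',o["ee_rot"]).as_matrix();T[:3,3]=o["eef_pos"];X=T@c["hand_eye"]
    else: X=c["extrinsics"]
    return im,c["K"],X
def pt(K,X,uv,z):
    uv=np.atleast_2d(np.array(uv,float)); d=np.c_[(uv-K[:2,2])/[K[0,0],K[1,1]],np.ones(len(uv))]@X[:3,:3].T
    return X[:3,3]+d*((z-X[2,3])/d[:,2])[:,None]
def px(K,X,P):
    q=(np.atleast_2d(P)-X[:3,3])@X[:3,:3]@K.T; return q[:,:2]/q[:,2:]
def tool():
    o=get_obs(); return np.array(o["eef_pos"]),R.from_euler('xyz',o["ee_rot"])
def goto(p,yaw):
    """tool-frame shift and z-turn to TCP p, pointing down, tool y along world yaw+90 (mod pi)"""
    e,r=tool(); d=r.inv().apply(np.array(p)-e)
    rv=[]
    for k in (0,1):
        t=R.from_euler('xyz',[np.pi,0,yaw+k*np.pi]); rv.append((r.inv()*t).as_rotvec())
    rv.sort(key=np.linalg.norm)
    print("t",round(get_obs()["t"],2),"eef",e.round(4),"shift",d.round(4),"rotvec",rv[0].round(3),"j6",round(get_obs()["joint_pos"][5],2))
```

Run:
```python
from h import *
im,K,X=snap("top")
def crop(x,y,w,h,s): return cv2.resize(im[y:y+h,x:x+w,::-1],(w*s,h*s),interpolation=cv2.INTER_CUBIC)
m=np.hstack([crop(140,145,100,65,4),crop(275,205,100,65,4)])
m2=np.hstack([crop(270,80,100,65,4),crop(360,140,100,110,4)[:260]])
cv2.imwrite("pics/m1.png",np.vstack([m,m2]))
for n,u,z in [("casA",(160,172),.03),("casB",(226,185),.03),("pliers",(316.7,241),.01),("mat",(313,249),.003),("timer",(397,218),.07)]:
    print(n,pt(K,X,u,z).round(3))
hsv=cv2.cvtColor(im,cv2.COLOR_RGB2HSV)
b=cv2.inRange(hsv,(105,150,60),(130,255,255)); 
c=max(cv2.findContours(b,0,1)[0],key=cv2.contourArea); r=cv2.minAreaRect(c); print("tray",r,pt(K,X,cv2.boxPoints(r),.014).round(3),pt(K,X,r[0],.014).round(3))
```

```text
casA [[0.657 0.165 0.03 ]]
casB [[ 0.624 -0.002  0.03 ]]
pliers [[ 0.483 -0.232  0.01 ]]
mat [[ 0.462 -0.224  0.003]]
timer [[ 0.542 -0.417  0.07 ]]
tray ((90.87370300292969, 231.91526794433594), (53.84295654296875, 95.91783905029297), 1.847610354423523) [[0.386 0.412 0.014]
 [0.629 0.41  0.014]
 [0.625 0.272 0.014]
 [0.382 0.276 0.014]] [[0.505 0.342 0.014]]
```

View pics/m1.png

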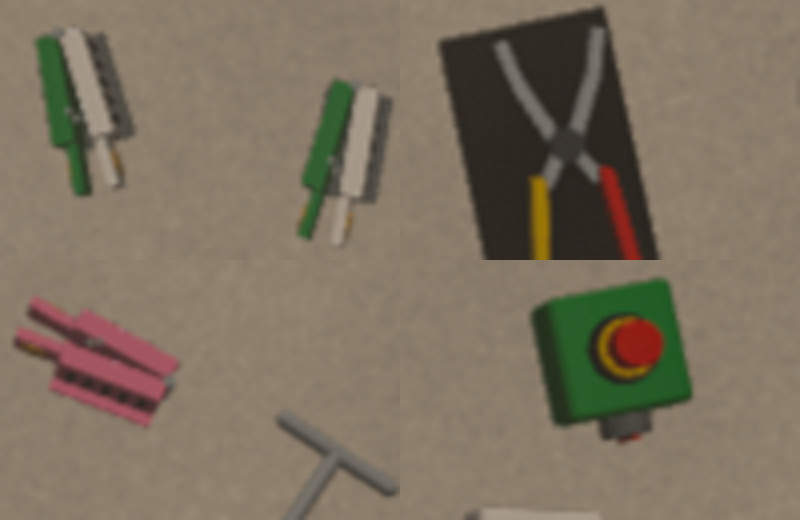

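The montage confirms that both green/white cassettes are open. The pink one and the green-bodied timer are the decoys. Next I move above the pliers.

```bash
python3 -c "
from h import *
goto([.42,-.235,.25],.18)"
```

```text
t 0.15 eef [ 0.2382 -0.631   0.2489] shift [ 0.3099 -0.3064 -0.0004] rotvec [-0.002 -0.     0.181] j6 -0.15
```

The manual's scale: shifts go in shares of 400 mm and turns go in shares of 4 rad. Converting my numbers, 0.031 m / 0.4 = 0.0775, -0.0306 m / 0.4 = -0.0765, 0.018 rad / 4 = 0.0045.

Emit:
tcp_steps(
  steps=[
    {"trans":[0.0775, -0.0765, 0], "turn_vec":[0, 0, 0.0045]},
    {"trans":[0.0775, -0.0765, 0], "turn_vec":[0, 0, 0.0045]},
    {"trans":[0.0775, -0.0765, 0], "turn_vec":[0, 0, 0.0045]},
    {"trans":[0.0775, -0.0765, 0], "turn_vec":[0, 0, 0.0045]},
    {"trans":[0.0775, -0.0765, 0], "turn_vec":[0, 0, 0.0045]},
    {"trans":[0.0775, -0.0765, 0], "turn_vec":[0, 0, 0.0045]},
    {"trans":[0.0775, -0.0765, 0], "turn_vec":[0, 0, 0.0045]},
    {"trans":[0.0775, -0.0765, 0], "turn_vec":[0, 0, 0.0045]},
    {"trans":[0.0775, -0.0765, 0], "turn_vec":[0, 0, 0.0045]},
    {"trans":[0.0775, -0.0765, 0], "turn_vec":[0, 0, 0.0045]},
    {},
    {},
  ],
  finger_gap=0.085,
)

```text
t: 1.35
eef_pos: [0.4516, -0.2516, 0.2498]
ee_rot: [3.141, 0.001, 0.183]
force: [-1.1, 0.1, -0.4]
opening: 0.0852
grip_force: 0.0
```

Run:
```python
from h import *
im,K,X=snap("wrist"); o=get_obs(); print(o["eef_pos"],o["ee_rot"])
cv2.imwrite("pics/w1.png",cv2.resize(im[:,:,::-1],(768,576)))
```

```text
[ 0.45126293 -0.25241048  0.24982638] [3.14147305e+00 6.23394759e-04 1.81593448e-01]
```

View pics/w1.png

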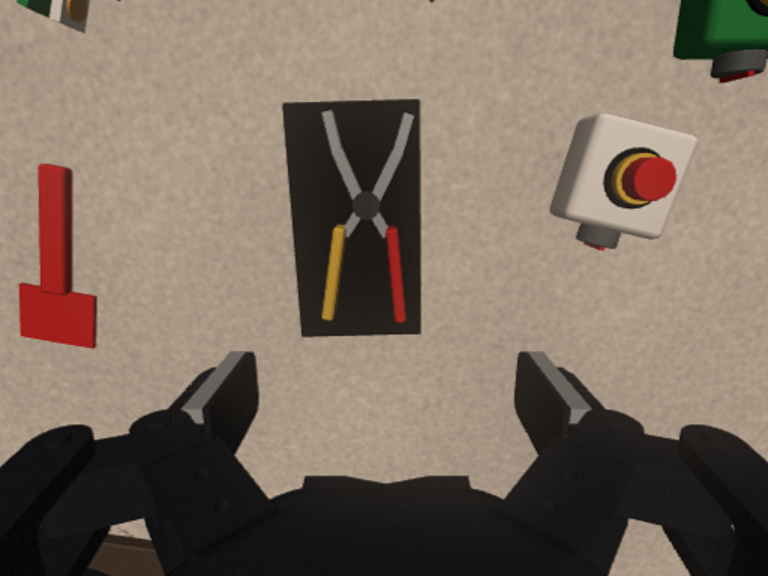

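The wrist view shows the pliers in the mat's middle: pivot (366,205), yellow and red handle ends (327,320) and (401,320), and the white timer's button at (652,178).

Run:
```python
from h import *
im,K,X=snap("wrist"); hsv=cv2.cvtColor(im,cv2.COLOR_RGB2HSV)
red=cv2.inRange(hsv,(0,150,60),(8,255,255))|cv2.inRange(hsv,(172,150,60),(180,255,255)); yel=cv2.inRange(hsv,(15,130,60),(30,255,255))
def cs(m): return [c for c in cv2.findContours(m,0,1)[0] if cv2.contourArea(c)>40]
Z=.029
def report(m,name,z):
    for c in cs(m):
        r=cv2.minAreaRect(c); P=pt(K,X,cv2.boxPoints(r),z)[:,:2]
        print(name,np.round(r[0],1),"ctr",P.mean(0).round(4),"box",P.round(4).tolist())
report(red,"red",Z);report(yel,"yel",Z)
report(red,"red@.07",.07)
d=cv2.inRange(im,(0,0,0),(60,60,60)); 
m=np.zeros_like(d); m[55:235,180:290]=d[55:235,180:290]
c=max(cs(cv2.morphologyEx(m,cv2.MORPH_CLOSE,np.ones((25,25)))),key=cv2.contourArea); q=cv2.approxPolyDP(c,6,True)[:,0]; P=pt(K,X,q,.003)[:,:2]; print("mat",P.round(4).tolist(),P.mean(0))
print("pivot",pt(K,X,(366/1.5,205/1.5),.015))
```

```text
red [262.8 181.9] ctr [ 0.4365 -0.2633] box [[0.474, -0.2472], [0.4768, -0.2567], [0.399, -0.2798], [0.396, -0.2696]]
red [ 37. 170.] ctr [0.3984 0.009 ] box [[0.4701, 0.0359], [0.4805, -0.0205], [0.3273, -0.0213], [0.3157, 0.0418]]
red [431.5 118. ] ctr [ 0.5475 -0.441 ] box [[0.5589, -0.416], [0.5661, -0.4554], [0.5362, -0.4665], [0.5288, -0.4261]]
yel [221.6 180.8] ctr [ 0.4286 -0.2132] box [[0.3874, -0.2083], [0.4692, -0.2065], [0.4699, -0.2178], [0.388, -0.2203]]
yel [420.7 116.7] ctr [ 0.5465 -0.4282] box [[0.5271, -0.4145], [0.566, -0.4101], [0.5659, -0.4413], [0.5269, -0.4467]]
yel [49.   6.5] ctr [ 0.5834 -0.0064] box [[0.5884, -0.0003], [0.5907, -0.0126], [0.5784, -0.0126], [0.5761, -0.0001]]
red@.07 [262.8 181.9] ctr [ 0.4462 -0.2607] box [[0.4793, -0.2464], [0.4817, -0.2549], [0.4132, -0.2752], [0.4105, -0.2662]]
red@.07 [ 37. 170.] ctr [ 0.4126 -0.0208] box [[0.4758, 0.0029], [0.485, -0.0467], [0.35, -0.0475], [0.3398, 0.0081]]
red@.07 [431.5 118. ] ctr [ 0.544  -0.4172] box [[0.554, -0.3951], [0.5604, -0.4298], [0.534, -0.4396], [0.5275, -0.4041]]
mat [[0.5739, -0.2549], [0.5514, -0.1512], [0.3593, -0.1921], [0.3815, -0.2967]] [ 0.46654525 -0.22373219]
pivot [[ 0.4861622  -0.23067457  0.015     ]]
```

```bash
python3 -c "
from h import *
goto([.434,-.2383,.027],.15)"
```

```text
t 1.45 eef [ 0.451  -0.253   0.2499] shift [-0.014  -0.0175  0.2229] rotvec [0.   0.   0.03] j6 0.68
```

Scaled: 0.05 m / 0.4 = 0.125, 0.03 m / 0.4 = 0.075, 0.03 rad / 4 = 0.0075.

Emit:
tcp_steps(
  steps=[
    {"trans":[-0.035, -0.0438, 0], "turn_vec":[0, 0, 0.0075]},
    {"trans":[0, 0, 0.125]},
    {"trans":[0, 0, 0.125]},
    {"trans":[0, 0, 0.125]},
    {"trans":[0, 0, 0.075]},
    {},
    {},
  ],
  finger_gap=0.085,
)

```text
t: 2.15
eef_pos: [0.4343, -0.2388, 0.0704]
ee_rot: [-3.141, 0.0, 0.149]
force: [0.7, -0.8, -0.0]
opening: 0.0847
grip_force: 0.0
```

Run:
```python
from h import *
im,K,X=snap("wrist")
cv2.imwrite("pics/w2.png",cv2.resize(im[:,:,::-1],(768,576)))
goto([.434,-.2383,.027],.15)
```

```text
t 2.2 eef [ 0.4353 -0.2394  0.0718] shift [-0.0012 -0.0014  0.0448] rotvec [ 0.002 -0.002 -0.001] j6 0.71
```

View pics/w2.png

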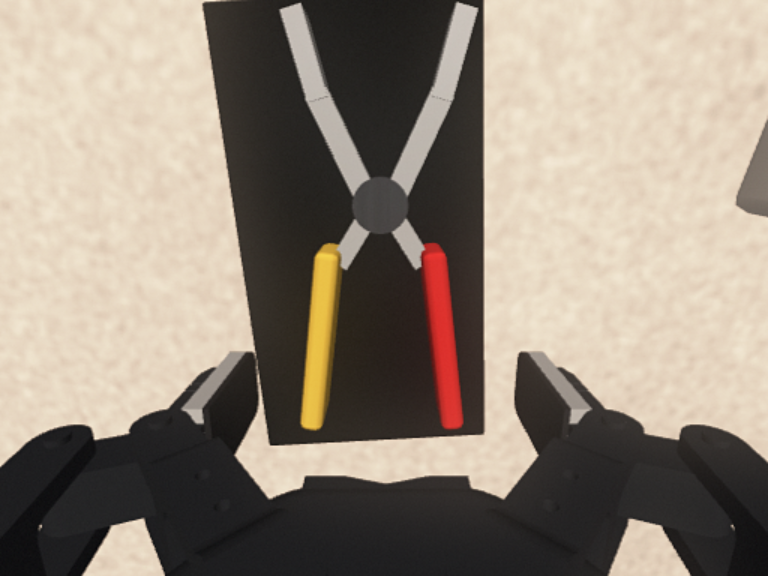

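The pliers lie centred between the pads: pivot (380,205), handle ends (312,425) and (453,425). I lower and grip to 57 mm.

```bash
python3 -c "
from h import *
im,K,X=snap('wrist');P=pt(K,X,[(380/1.5,205/1.5)],.019);e,r=tool();print(P,r.inv().apply(P-e))
goto([.434,-.2383,.027],.15)"
```

```text
[[ 0.48790462 -0.23016251  0.019     ]] [[ 0.05271174 -0.00170727  0.05367021]]
t 2.25 eef [ 0.4358 -0.2395  0.0725] shift [-0.0018 -0.0017  0.0455] rotvec [ 0.004 -0.003 -0.   ] j6 0.71
```

Emit:
tcp_steps(
  steps=[
    {"trans":[0, 0, 0.055]},
    {"trans":[0, 0, 0.055]},
    {},
    {},
  ],
  finger_gap=0.085,
)

```text
t: 2.65
eef_pos: [0.4355, -0.2385, 0.0278]
ee_rot: [3.14, -0.002, 0.151]
force: [0.9, 0.1, 0.1]
opening: 0.0848
grip_force: 0.0
```

Emit:
tcp_steps(
  steps=[
    {},
    {},
    {},
    {},
    {},
    {},
  ],
  finger_gap=0.057,
  clamp_n=60,
)

```text
t: 3.25
eef_pos: [0.4359, -0.2389, 0.0289]
ee_rot: [3.139, -0.002, 0.151]
force: [-1.8, 1.1, 8.6]
opening: 0.0575
grip_force: 12.0
```

```bash
python3 - <<'E'
from h import *
im,K,X=snap("wrist")
cv2.imwrite("pics/w3.png",cv2.resize(im[:,:,::-1],(768,576)))
E
```

```text
(no output)
```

View pics/w3.png

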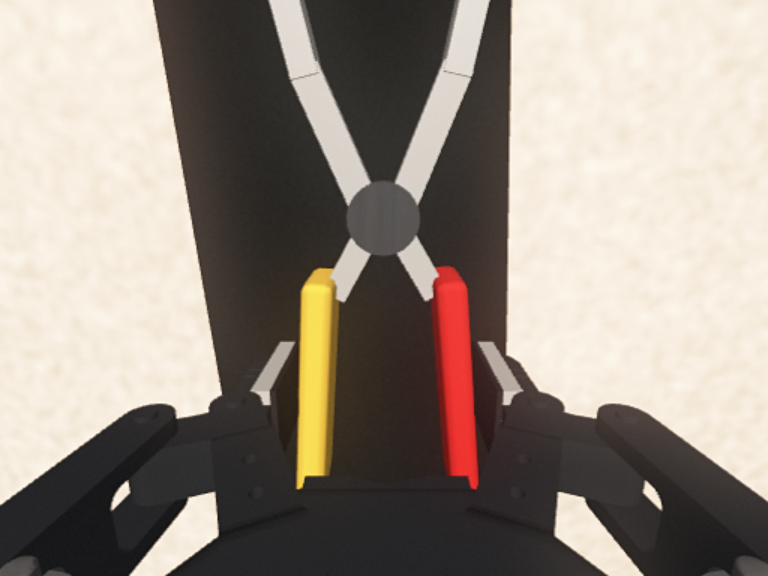

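The grip is good, with both handles held at 57 mm and the pivot at (383,218). I lift and move to look at the cassettes from beside the jaws.

Scaled: -0.05 m / 0.4 = -0.125, -0.045 m / 0.4 = -0.1125, 0.15 rad / 4 = 0.0375.

Emit:
tcp_steps(
  steps=[
    {"trans":[0, 0, -0.075]},
    {"trans":[0, 0, -0.1125]},
    {"trans":[0, 0, -0.125]},
    {"trans":[0, 0, -0.125]},
    {"trans":[0, 0, -0.1125]},
    {"trans":[0.06, -0.11, 0]},
    {"trans":[0.06, -0.11, 0]},
    {"trans":[0.06, -0.11, 0]},
    {"trans":[0.06, -0.11, 0]},
    {"trans":[0.06, -0.11, 0]},
    {"trans":[0.06, -0.11, 0]},
    {"turn_vec":[0, 0, 0.0375]},
  ],
)

```text
t: 4.5
eef_pos: [0.5377, 0.0496, 0.2467]
ee_rot: [-3.14, -0.002, 0.004]
force: [-0.1, -1.6, -1.3]
opening: 0.0573
grip_force: 8.6
```

Emit:
tcp_steps(
  steps=[
    {},
    {},
    {},
  ],
)

```text
t: 4.8
eef_pos: [0.5368, 0.0434, 0.2462]
ee_rot: [3.141, -0.0, 0.001]
force: [-0.2, -0.5, -1.3]
opening: 0.0571
grip_force: 8.6
```

Run:
```python
from h import *
im,K,X=snap("wrist"); np.savez("A.npz",im=im,K=K,X=X); print(tool()[0],get_obs()["ee_rot"])
cv2.imwrite("pics/w4.png",cv2.resize(im[:,:,::-1],(768,576)))
```

```text
[0.53683479 0.04331036 0.24618233] [ 3.14147113e+00 -2.14904957e-04  5.42076093e-04]
```

View pics/w4.png

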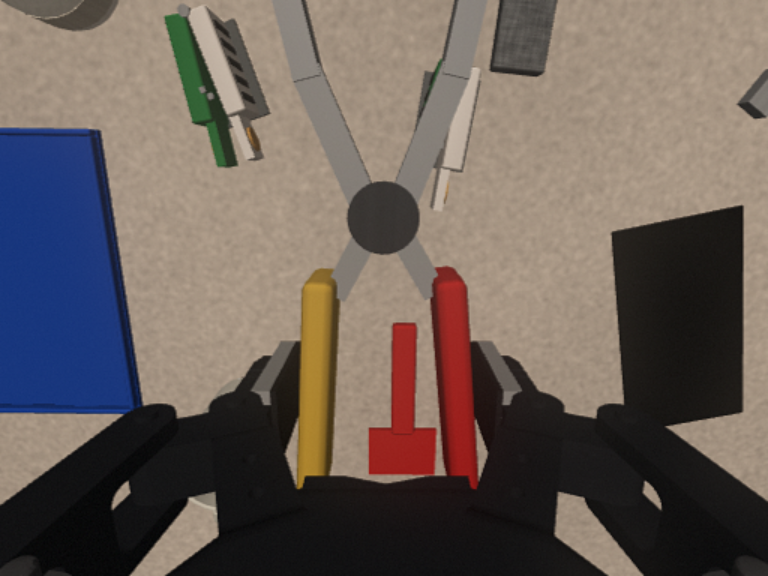

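Cassette A, open, is fully visible at about (215,85). B at (455,130) is partly behind the jaw. The jaw bends at (307,76) and (458,74) give the pliers' pose in the hand. I enlarge A.

Run:
```python
from h import *
d=np.load("A.npz"); im,K,X=d["im"],d["K"],d["X"]; H=get_calibration("wrist")["hand_eye"]
for n,u,z in [("bendL",(307,77),.010),("bendR",(458,75),.010),("pivot",(383,218),.010),("pivot",(383,218),.006)]:
    print(n,pt(K,H,np.array(u)/1.5,z).round(4))
cv2.imwrite("pics/cA.png",cv2.resize(im[0:115,100:190,::-1],None,fx=5,fy=5,interpolation=cv2.INTER_CUBIC))
```

```text
bendL [[ 0.0925 -0.0216  0.01  ]]
bendR [[0.0931 0.021  0.01  ]]
pivot [[ 0.053  -0.0002  0.01  ]]
pivot [[ 0.0534 -0.0002  0.006 ]]
```

View pics/cA.png

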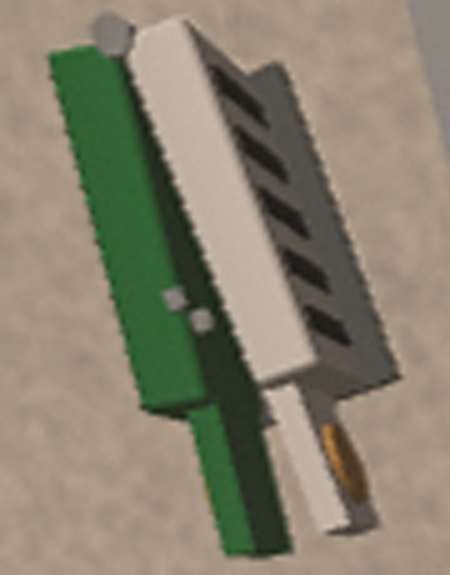

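Create cas.py:
```python
from h import *
def cas(K,X,fl,fr,nl,nr,off,s=5):
    f=lambda c:(np.array(c,float)+.5)/s-.5+np.array(off)
    P=pt(K,X,[f(c) for c in(fl,fr,nl,nr)],.042)[:,:2]
    # model corners: fl (35,0) fr (35,-15) nl(-35,0) nr(-35,-15)
    M=np.array([[35,0],[35,-15],[-35,0],[-35,-15]])/1000
    a,b=M-M.mean(0),P-P.mean(0)
    yaw=np.arctan2((a[:,0]*b[:,1]-a[:,1]*b[:,0]).sum(),(a*b).sum())
    Rm=np.array([[np.cos(yaw),-np.sin(yaw)],[np.sin(yaw),np.cos(yaw)]])
    o=P.mean(0)-Rm@M.mean(0)
    print("res mm",((P-(o+M@Rm.T))*1e3).round(1).tolist())
    stud=o+Rm@[-.052,0]; print("origin",o.round(4),"yaw",yaw.round(3),"stud",stud.round(4))
    tcp=o+Rm@[-.052-.111,.006]; print("TCP for jaws",tcp.round(4))
    return o,yaw
```

Run:
```python
from cas import *
d=np.load("A.npz"); K,X=d["K"],d["X"]
o,y=cas(K,X,(135,33),(190,20),(262,385),(315,362),(100,0))
t=pt(K,X,[((350+.5)/5+99.5,(528+.5)/5-.5),((321+.5)/5+99.5,(533+.5)/5-.5)],.036)[:,:2]
Rm=np.array([[np.cos(y),-np.sin(y)],[np.sin(y),np.cos(y)]]); print("tab end in cas",((t-o)@Rm).round(4))
```

```text
res mm [[-0.1, -1.9], [-2.1, 1.2], [1.0, -1.0], [1.2, 1.7]]
origin [0.6731 0.1655] yaw 0.291 stud [0.6233 0.1506]
TCP for jaws [0.5153 0.1245]
tab end in cas [[-0.0663 -0.007 ]
 [-0.0655 -0.0005]]
```

Scaled: 0.046 m / 0.4 = 0.115, 0.04 m / 0.4 = 0.1, -0.094 rad / 4 = -0.0235.

Emit:
tcp_steps(
  steps=[
    {"trans":[-0.0213, -0.0675, 0.1], "turn_vec":[0, 0, -0.0235]},
    {"trans":[0, -0.075, 0.1], "turn_vec":[0, 0, -0.0235]},
    {"trans":[-0.01, -0.075, 0.115], "turn_vec":[0, 0, -0.0235]},
    {},
    {},
    {},
  ],
)

```text
t: 5.45
eef_pos: [0.5189, 0.1263, 0.1264]
ee_rot: [3.14, -0.004, 0.281]
force: [0.1, -0.3, -1.3]
opening: 0.0572
grip_force: 8.6
```

Run:
```python
from h import *
goto([.5111,.1248,.12],.282)
im,K,X=snap("wrist"); np.savez("A.npz",im=im,K=K,X=X)
```

```text
t 5.45 eef [0.5189 0.1263 0.1264] shift [-0.0079 -0.0007  0.0063] rotvec [ 0.001 -0.004 -0.001] j6 1.34
```

Scaled: 0.021 m / 0.4 = 0.0525, -0.008 m / 0.4 = -0.02.

Emit:
tcp_steps(
  steps=[
    {"trans":[-0.02, -0.0013, 0.05]},
    {"trans":[0, 0, 0.0525]},
    {},
    {},
    {},
  ],
)

```text
t: 6.0
eef_pos: [0.5109, 0.1252, 0.0854]
ee_rot: [3.141, -0.004, 0.282]
force: [-0.4, -0.3, -1.4]
opening: 0.0573
grip_force: 8.6
```

Run:
```python
from h import *
goto([.5111,.1248,.042],.282)
im,K,X=snap("wrist"); np.savez("A.npz",im=im,K=K,X=X)
cv2.imwrite("pics/w5.png",cv2.resize(im[0:200,130:385,::-1],None,fx=3,fy=3,interpolation=cv2.INTER_CUBIC))
```

```text
t 6.0 eef [0.5109 0.1252 0.0854] shift [-0.0001  0.0004  0.0434] rotvec [ 0.001 -0.004  0.   ] j6 1.34
```

View pics/w5.png

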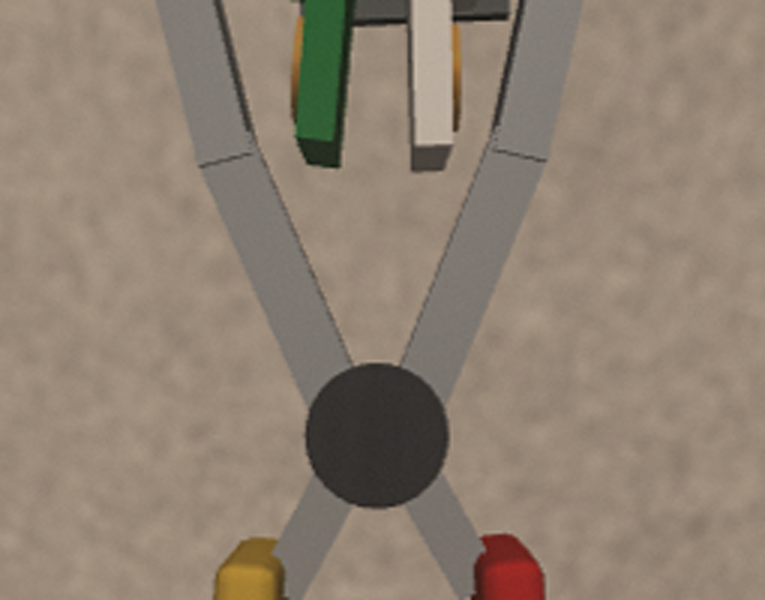

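Run:
```python
from h import *
d=np.load("A.npz"); K,X=d["K"],d["X"]; e,r=tool()
for u,z in [((430,145),.036),((320,138),.036),((457,75),.023),((296,75),.023)]:
    print(r.inv().apply(pt(K,X,(130+u[0]/3,u[1]/3),z)-e).round(4))
```

```text
[[0.1013 0.01   0.0496]]
[[ 0.1025 -0.0101  0.0496]]
[[0.1162 0.0157 0.0627]]
[[ 0.1162 -0.0153  0.0627]]
```

The discs sit centred between the jaws: 293 to 460, middle 376, against the pivot at 377. I advance 2 mm, lower, squeeze, and reopen.

Scaled: 0.0235 m / 0.4 = 0.0588, 0.002 m / 0.4 = 0.005.

Emit:
tcp_steps(
  steps=[
    {"trans":[0.005, 0, 0.05]},
    {"trans":[0, 0, 0.0588]},
    {},
    {},
  ],
)

```text
t: 6.45
eef_pos: [0.5114, 0.1261, 0.0404]
ee_rot: [3.142, -0.0, 0.283]
force: [1.0, -0.0, -1.2]
opening: 0.0569
grip_force: 8.6
```

Emit:
tcp_steps(
  steps=[
    {},
    {},
    {},
    {},
    {},
    {},
    {},
    {},
  ],
  finger_gap=0.033,
  clamp_n=60,
)

```text
t: 7.25
eef_pos: [0.5115, 0.1261, 0.04]
ee_rot: [3.141, -0.001, 0.283]
force: [2.4, 0.4, -1.2]
opening: 0.0336
grip_force: 29.4
```

Emit:
tcp_steps(
  steps=[
    {},
    {},
    {},
    {},
    {},
    {},
  ],
  finger_gap=0.057,
)

```text
t: 7.85
eef_pos: [0.511, 0.1261, 0.0397]
ee_rot: [-3.142, 0.0, 0.283]
force: [0.0, 0.0, -1.9]
opening: 0.0574
grip_force: 8.6
```

```bash
python3 - <<'E'
from h import *
im,K,X=snap("wrist")
cv2.imwrite("pics/w6.png",cv2.resize(im[0:200,130:385,::-1],None,fx=2,fy=2,interpolation=cv2.INTER_CUBIC))
E
```

```text
(no output)
```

View pics/w6.png

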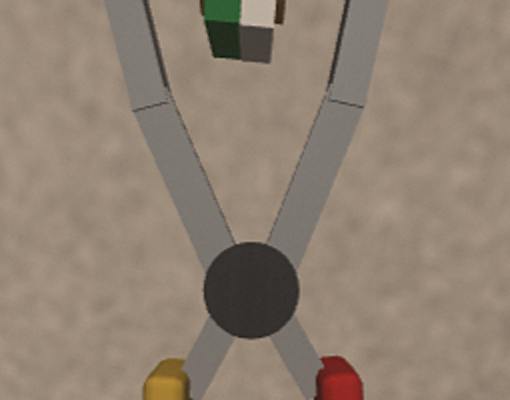

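A snapped shut; its tabs are together at (240,25) in the crop. I lift straight up and go look at B from its right.

Scaled: -0.045 m / 0.4 = -0.1125, -0.04 m / 0.4 = -0.1, 0.1 rad / 4 = 0.025.

Emit:
tcp_steps(
  steps=[
    {"trans":[0, 0, -0.075]},
    {"trans":[0, 0, -0.1125]},
    {"trans":[0, 0, -0.1125]},
    {"trans":[0, 0, -0.1125]},
    {"trans":[-0.0225, 0.1125, -0.1]},
    {"trans":[-0.0225, 0.1125, 0]},
    {"trans":[-0.0225, 0.1125, 0]},
    {"trans":[-0.0225, 0.1125, 0]},
    {"trans":[-0.0225, 0.1125, 0], "turn_vec":[0, 0, 0.025]},
    {"turn_vec":[0, 0, 0.025]},
    {"turn_vec":[0, 0, 0.0208]},
    {},
  ],
)

```text
t: 9.1
eef_pos: [0.5297, -0.0949, 0.2373]
ee_rot: [-3.141, 0.001, -0.001]
force: [0.6, -0.1, -0.6]
opening: 0.0572
grip_force: 8.6
```

Emit:
tcp_steps(
  steps=[
    {},
    {},
  ],
)

```text
t: 9.3
eef_pos: [0.5299, -0.094, 0.2375]
ee_rot: [-3.142, 0.0, 0.002]
force: [0.2, 0.7, -0.6]
opening: 0.057
grip_force: 8.6
```

Run:
```python
from h import *
im,K,X=snap("wrist"); np.savez("B.npz",im=im,K=K,X=X); print(tool()[0],get_obs()["ee_rot"])
hsv=cv2.cvtColor(im,cv2.COLOR_RGB2HSV); g=cv2.inRange(hsv,(50,90,25),(80,255,255)); c=max(cv2.findContours(g[:,:256].copy(),0,1)[0],key=cv2.contourArea); x,y,w,h=cv2.boundingRect(c); print(x,y,w,h)
x0,y0=max(x-15,0),max(y-10,0); print("off",x0,y0)
cv2.imwrite("pics/cB.png",cv2.resize(im[y0:y0+115,x0:x0+100,::-1],None,fx=5,fy=5,interpolation=cv2.INTER_CUBIC))
```

```text
[ 0.52992357 -0.0939868   0.2375997 ] [3.14157403e+00 3.62355343e-05 1.39531630e-03]
144 29 27 102
off 129 19
```

View pics/cB.png

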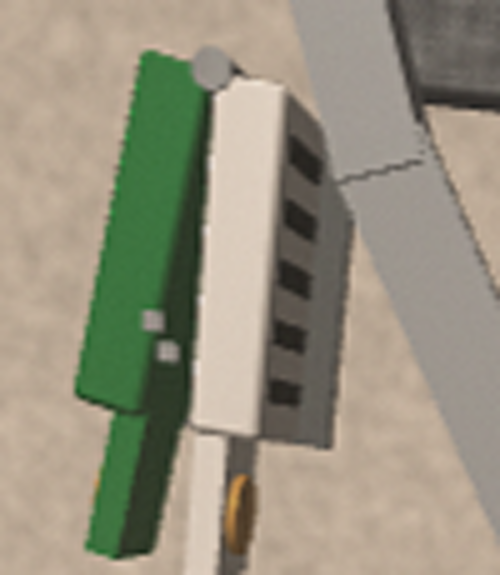

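B is clearly open; the white half's top corners are at (213,85), (287,92), (192,425) and (260,438) in the crop.

Run:
```python
from cas import *
d=np.load("B.npz"); K,X=d["K"],d["X"]
o,y=cas(K,X,(213,83),(287,92),(192,427),(260,438),(129,19))
for y in (y,):
    Rm=np.array([[np.cos(y),-np.sin(y)],[np.sin(y),np.cos(y)]]); p=o+Rm@[-.052-.113,.006]; print(p.round(4)); goto([*p,.12],y)
```

```text
res mm [[-1.8, 0.1], [-1.3, 0.3], [1.6, -0.5], [1.5, 0.1]]
origin [ 0.6386 -0.0037] yaw -0.145 stud [0.5871 0.0038]
TCP for jaws [0.4782 0.0257]
[0.4762 0.026 ]
t 9.35 eef [ 0.5299 -0.094   0.2376] shift [-0.0536 -0.1201  0.1176] rotvec [0.    0.    0.146] j6 1.21
```

Scaled: -0.03 m / 0.4 = -0.075, 0.0276 m / 0.4 = 0.069, 0.073 rad / 4 = 0.0183.

Emit:
tcp_steps(
  steps=[
    {"trans":[-0.0335, -0.075, 0.075]},
    {"trans":[-0.0335, -0.075, 0.075]},
    {"trans":[-0.0335, -0.075, 0.075]},
    {"trans":[-0.0335, -0.075, 0.069]},
    {"turn_vec":[0, 0, 0.0183]},
    {"turn_vec":[0, 0, 0.0183]},
    {},
    {},
    {},
  ],
)

```text
t: 10.25
eef_pos: [0.4767, 0.0256, 0.1204]
ee_rot: [-3.142, -0.001, -0.145]
force: [0.5, -0.6, -1.3]
opening: 0.0566
grip_force: 8.6
```

Run:
```python
from h import *
goto([.4762,.026,.085],-.145)
```

```text
t 10.25 eef [0.4767 0.0256 0.1204] shift [-0.0005 -0.0004  0.0354] rotvec [-0.    -0.001 -0.   ] j6 1.56
```

Scaled: 0.035 m / 0.4 = 0.0875.

Emit:
tcp_steps(
  steps=[
    {"trans":[0, 0, 0.0875]},
    {},
    {},
    {},
  ],
)

```text
t: 10.65
eef_pos: [0.4772, 0.0254, 0.0862]
ee_rot: [3.142, -0.002, -0.146]
force: [0.2, -0.1, -1.6]
opening: 0.0569
grip_force: 8.6
```

Run:
```python
from h import *
im,K,X=snap("wrist"); e,r=tool(); print(e)
hsv=cv2.cvtColor(im,cv2.COLOR_RGB2HSV)
brass=cv2.inRange(hsv,(8,150,50),(24,255,255)); green=cv2.inRange(hsv,(50,90,15),(85,255,255)); white=cv2.inRange(hsv,(0,0,165),(180,60,255))
for n,m,z in(("brass",brass,.023),("green",green,.036),("white",white,.036)):
    m=m.copy(); m[125:]=0; m[:,:205]=0; m[:,310:]=0
    for c in cv2.findContours(m,0,1)[0]:
        if cv2.contourArea(c)<15: continue
        x,y,w,h=cv2.boundingRect(c)
        print(n,(x,y,w,h),r.inv().apply(pt(K,X,[(x,y+h/2),(x+w,y+h/2),(x+w/2,y+h)],z)-e)[:,:2].round(4).tolist())
```

```text
[0.47741063 0.02542781 0.08645694]
brass (277, 16, 3, 28) [[0.1137, 0.0121], [0.1137, 0.0138], [0.1062, 0.0131]]
green (224, 0, 20, 52) [[0.1124, -0.0174], [0.1124, -0.0066], [0.0995, -0.0123]]
white (224, 64, 6, 12) [[0.0903, -0.0181], [0.0903, -0.0147], [0.0871, -0.0165]]
white (264, 0, 14, 55) [[0.1117, 0.0042], [0.1117, 0.0118], [0.098, 0.0081]]
```

Scaled: 0.025 m / 0.4 = 0.0625, 0.02 m / 0.4 = 0.05.

Emit:
tcp_steps(
  steps=[
    {"trans":[0, -0.0038, 0.05]},
    {"trans":[0, 0, 0.0625]},
    {},
    {},
  ],
)

```text
t: 11.1
eef_pos: [0.477, 0.0271, 0.0408]
ee_rot: [3.142, -0.0, -0.146]
force: [-0.4, -0.3, -1.0]
opening: 0.0571
grip_force: 8.6
```

Emit:
tcp_steps(
  steps=[
    {},
    {},
    {},
    {},
    {},
    {},
    {},
    {},
  ],
  finger_gap=0.033,
  clamp_n=60,
)

```text
t: 11.9
eef_pos: [0.4777, 0.0268, 0.0418]
ee_rot: [3.141, -0.002, -0.146]
force: [-3.7, -1.0, 6.3]
opening: 0.0338
grip_force: 31.3
```

Emit:
tcp_steps(
  steps=[
    {},
    {},
    {},
    {},
    {},
    {},
  ],
  finger_gap=0.057,
)

```text
t: 12.5
eef_pos: [0.4765, 0.0272, 0.0399]
ee_rot: [-3.142, 0.0, -0.146]
force: [-0.2, -0.1, -1.5]
opening: 0.057
grip_force: 8.6
```

```bash
python3 - <<'E'
from h import *
im,K,X=snap("wrist")
cv2.imwrite("pics/w7.png",cv2.resize(im[0:200,130:385,::-1],None,fx=2,fy=2,interpolation=cv2.INTER_CUBIC))
hsv=cv2.cvtColor(im,cv2.COLOR_RGB2HSV); e,r=tool()
green=cv2.inRange(hsv,(50,90,15),(85,255,255)); white=cv2.inRange(hsv,(0,0,150),(180,60,255))
for n,m,z in(("green",green,.036),("white",white,.036)):
    m=m.copy(); m[60:]=0; m[:,:205]=0; m[:,310:]=0
    for c in cv2.findContours(m,0,1)[0]:
        if cv2.contourArea(c)>15: print(n,cv2.boundingRect(c))
E
```

```text
green (232, 0, 18, 12)
white (205, 0, 97, 60)
```

The manual's scale: shifts go in shares of 400 mm and turns go in shares of 4 rad. Converting my numbers, 0.044 m / 0.4 = 0.11, -0.04 m / 0.4 = -0.1, -0.146 rad / 4 = -0.0365.

Emit:
tcp_steps(
  steps=[
    {"trans":[0, 0, -0.075]},
    {"trans":[0, 0, -0.1]},
    {"trans":[0, 0, -0.1]},
    {"trans":[-0.0038, 0.11, -0.1], "turn_vec":[0, 0, -0.0125]},
    {"trans":[-0.0038, 0.11, 0]},
    {"trans":[-0.0038, 0.11, 0]},
    {"trans":[0, 0.11, 0]},
    {"trans":[0, 0.11, 0]},
    {"trans":[0, 0.11, 0]},
    {"turn_vec":[0, 0, -0.0325]},
    {"turn_vec":[0, 0, -0.0365]},
    {},
  ],
)

```text
t: 13.75
eef_pos: [0.4455, -0.2283, 0.1833]
ee_rot: [-3.141, 0.0, 0.179]
force: [-0.6, -0.1, -1.0]
opening: 0.0569
grip_force: 8.6
```

Emit:
tcp_steps(
  steps=[
    {},
    {},
  ],
)

```text
t: 13.95
eef_pos: [0.4458, -0.2276, 0.1835]
ee_rot: [-3.141, 0.0, 0.178]
force: [-0.5, 0.6, -1.6]
opening: 0.057
grip_force: 8.6
```

Run:
```python
from h import *
goto([.432,-.2365,.031],.18)
im,K,X=snap("top"); im2,_,_=snap("scene")
def cr(i,x,y,w,h,s): return cv2.resize(i[y:y+h,x:x+w,::-1],(w*s,h*s),interpolation=cv2.INTER_CUBIC)
cv2.imwrite("pics/chk.png",np.vstack([cr(im,130,130,130,80,6)[:, :780],np.hstack([cr(im2,230,190,130,100,3),cr(im2,230,190,130,100,3)])[:120]*0]))
np.savez("T.npz",im=im,K=K,X=X)
```

```text
t 13.95 eef [ 0.4458 -0.2276  0.1835] shift [-0.0152  0.0063  0.1525] rotvec [-0.     0.    -0.002] j6 0.72
```

View pics/chk.png

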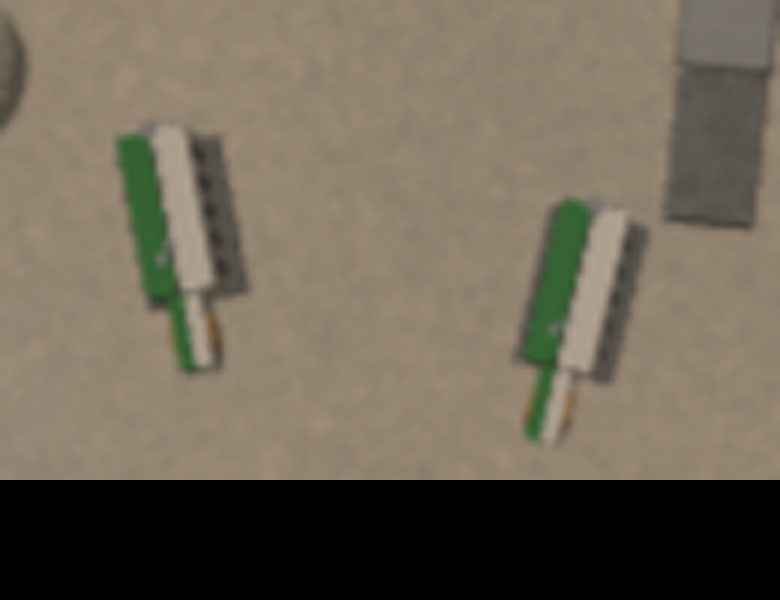

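Both cassettes now show white and green halves together, so both are shut. I put the pliers down.

Scaled: 0.04 m / 0.4 = 0.1, -0.0152 m / 0.4 = -0.038.

Emit:
tcp_steps(
  steps=[
    {"trans":[-0.038, 0.0158, 0.1]},
    {"trans":[0, 0, 0.1]},
    {"trans":[0, 0, 0.1]},
    {"trans":[0, 0, 0.05]},
    {"trans":[0, 0, 0.02]},
    {"trans":[0, 0, 0.0113]},
    {},
    {},
  ],
)

```text
t: 14.85
eef_pos: [0.4331, -0.2377, 0.0327]
ee_rot: [3.139, -0.002, 0.18]
force: [0.1, -0.1, -0.9]
opening: 0.0567
grip_force: 8.6
```

Scaled: 0.0025 m / 0.4 = 0.0063.

Emit:
tcp_steps(
  steps=[
    {"trans":[0, 0, 0.0063]},
    {},
    {},
  ],
)

```text
t: 15.15
eef_pos: [0.4324, -0.2372, 0.0292]
ee_rot: [3.14, -0.001, 0.18]
force: [0.3, 0.4, -0.8]
opening: 0.0569
grip_force: 8.7
```

Emit:
tcp_steps(
  steps=[
    {},
    {},
    {},
  ],
  finger_gap=0.085,
)

```text
t: 15.45
eef_pos: [0.4321, -0.237, 0.0288]
ee_rot: [3.141, -0.0, 0.18]
force: [0.2, -0.6, 0.9]
opening: 0.0849
grip_force: 0.0
```

Emit:
tcp_steps(
  steps=[
    {},
    {"trans":[0, 0, -0.075]},
    {"trans":[0, 0, -0.125]},
    {"trans":[0, 0, -0.125]},
    {"trans":[0, 0, -0.125]},
    {},
    {},
  ],
)

```text
t: 16.15
eef_pos: [0.4327, -0.2374, 0.2105]
ee_rot: [3.138, -0.003, 0.18]
force: [-0.2, -0.4, 0.1]
opening: 0.085
grip_force: 0.0
```

```bash
python3 - <<'E'
from h import *
im,K,X=snap("wrist"); hsv=cv2.cvtColor(im,cv2.COLOR_RGB2HSV)
red=cv2.inRange(hsv,(0,150,60),(8,255,255))|cv2.inRange(hsv,(172,150,60),(180,255,255)); yel=cv2.inRange(hsv,(15,130,60),(30,255,255))
for n,m in(("r",red),("y",yel)):
    for c in cv2.findContours(m,0,1)[0]:
        if cv2.contourArea(c)>100: r=cv2.minAreaRect(c); print(n,np.round(r[0]),np.round(r[1]),pt(K,X,r[0],.029).round(3))
im,K,X=snap("top"); hsv=cv2.cvtColor(im,cv2.COLOR_RGB2HSV)
# shut cassettes: white+green tops
g=cv2.inRange(hsv,(50,90,25),(85,255,255))
for c in cv2.findContours(g,0,1)[0]:
    if cv2.contourArea(c)>50: r=cv2.minAreaRect(c); print("green",np.round(r[0],1),np.round(r[1],1),r[2],pt(K,X,r[0],.042).round(3))
E
```

```text
r [280. 179.] [72. 10.] [[ 0.435 -0.263  0.029]]
r [ 26. 164.] [138.  53.] [[0.403 0.005 0.029]]
r [478. 101.] [34. 44.] [[ 0.551 -0.445  0.029]]
y [233. 180.] [10. 73.] [[ 0.425 -0.213  0.029]]
y [464. 101.] [31. 41.] [[ 0.548 -0.431  0.029]]
green [221.  182.8] [ 5.2 38.8] 13.392498016357422 [[0.629 0.01  0.042]]
green [155.4 172. ] [39.4  4.9] 78.2317123413086 [[0.655 0.174 0.042]]
green [413.1 162.4] [31.  33.7] 78.69007110595703 [[ 0.681 -0.469  0.042]]
green [33.6 95.6] [29.5 13.7] 32.47119140625 [[0.848 0.483 0.042]]
```

Pliers are back on the mat. Now I go above B to measure it with the wrist camera (masks only).

Scaled: -0.042 m / 0.4 = -0.105, 0.034 m / 0.4 = 0.085, 0.1 rad / 4 = 0.025.

Emit:
tcp_steps(
  steps=[
    {"trans":[0.0418, -0.105, 0]},
    {"trans":[0.085, -0.105, 0]},
    {"trans":[0.085, -0.105, 0]},
    {"trans":[0.085, -0.105, 0], "turn_vec":[0, 0, 0.025]},
    {"trans":[0.085, -0.105, 0], "turn_vec":[0, 0, 0.025]},
    {"trans":[0.035, 0, 0], "turn_vec":[0, 0, 0.025]},
    {"turn_vec":[0, 0, 0.0225]},
    {},
    {},
    {},
  ],
  finger_gap=0.06,
)

```text
t: 17.25
eef_pos: [0.5545, -0.0203, 0.2075]
ee_rot: [-3.142, 0.002, -0.21]
force: [1.1, 0.2, 0.3]
opening: 0.0602
grip_force: 0.0
```

Create find.py:
```python
from h import *
def find(n="wrist"):
    im,K,X=snap(n); hsv=cv2.cvtColor(im,cv2.COLOR_RGB2HSV)
    g=cv2.inRange(hsv,(50,90,25),(85,255,255)); w=cv2.inRange(hsv,(0,0,150 if n=="wrist" else 130),(25,60,255))
    # tops: keep white next to green
    for c in cv2.findContours(g,0,1)[0]:
        if cv2.contourArea(c)<60: continue
        gm=np.zeros_like(g); cv2.drawContours(gm,[c],-1,255,-1)
        b=cv2.dilate(gm,np.ones((5,5)))&cv2.dilate(w,np.ones((5,5)))
        ys,xs=np.nonzero(b)
        if len(xs)<40: continue
        P=pt(K,X,np.c_[xs,ys],.041)[:,:2]; vx,vy,x0,y0=cv2.fitLine(P.astype(np.float32),cv2.DIST_HUBER,0,.001,.001).ravel()
        if vx<0 and abs(vx)>.5: vx,vy=-vx,-vy
        if abs(vx)<=.5 and vy<0: vx,vy=-vx,-vy
        s=(P-[x0,y0])@[vx,vy]; a,z=np.percentile(s,[1,99]); far=np.array([x0,y0])+z*np.array([vx,vy]); L=z-a
        o=far-.035*np.array([vx,vy])
        print(n,"pix",cv2.boundingRect(c),"yaw",round(float(np.arctan2(vy,vx)),3),"len",round(float(L),3),"origin from far end",o.round(4),"from mid",(far-np.array([vx,vy])*(L/2-.0155)).round(4))
```

```bash
python3 -c "
from find import *
print(tool()[0]);find('wrist');find('top')"
```

```text
[ 0.55445381 -0.02027516  0.20751162]
wrist pix (3, 67, 74, 97) yaw 0.32 len 0.103 origin from far end [0.6746 0.1782] from mid [0.6736 0.1779]
wrist pix (201, 53, 18, 108) yaw -0.155 len 0.103 origin from far end [0.6484 0.0056] from mid [0.6475 0.0057]
top pix (219, 164, 9, 21) yaw -0.173 len 0.06 origin from far end [0.6461 0.0019] from mid [ 0.6662 -0.0016]
top pix (150, 153, 12, 39) yaw 0.256 len 0.108 origin from far end [0.674  0.1776] from mid [0.6708 0.1768]
top pix (394, 145, 39, 35) yaw 0.93 len 0.115 origin from far end [ 0.7083 -0.462 ] from mid [ 0.7041 -0.4676]
top pix (21, 87, 36, 19) yaw 1.149 len 0.106 origin from far end [0.8641 0.4841] from mid [0.8632 0.482 ]
```

```bash
python3 -c "
from h import *
goto([.648,.0056,.03],-.155)"
```

```text
t 17.35 eef [ 0.5548 -0.0204  0.2082] shift [ 0.0859 -0.0448  0.1782] rotvec [-0.     0.001 -0.055] j6 1.56
```

Scaled: 0.043 m / 0.4 = 0.1075, 0.04 m / 0.4 = 0.1, -0.055 rad / 4 = -0.0138.

Emit:
tcp_steps(
  steps=[
    {"trans":[0.1075, -0.056, 0]},
    {"trans":[0.1075, -0.056, 0], "turn_vec":[0, 0, -0.0138]},
    {"trans":[0, 0, 0.1]},
    {"trans":[0, 0, 0.1]},
    {},
    {},
  ],
  finger_gap=0.06,
)

```text
t: 17.95
eef_pos: [0.648, 0.0056, 0.1282]
ee_rot: [3.142, 0.002, -0.155]
force: [0.1, 0.4, 0.1]
opening: 0.0603
grip_force: 0.0
```

```bash
python3 -c "
from h import *
goto([.648,.0056,.03],-.155)"
```

```text
t 17.95 eef [0.648  0.0056 0.1282] shift [0.0002 0.     0.0982] rotvec [ 0.     0.002 -0.   ] j6 1.58
```

Emit:
tcp_steps(
  steps=[
    {"trans":[0, 0, 0.1]},
    {"trans":[0, 0, 0.0875]},
    {"trans":[0, 0, 0.0575]},
    {},
    {},
  ],
)

```text
t: 18.45
eef_pos: [0.6504, 0.0054, 0.0335]
ee_rot: [-3.142, -0.004, -0.155]
force: [0.1, -0.1, 0.2]
opening: 0.06
grip_force: 0.0
```

Scaled: 0.002 m / 0.4 = 0.005.

Emit:
tcp_steps(
  steps=[
    {"trans":[0, 0, 0.005]},
    {},
    {},
    {},
    {},
  ],
  finger_gap=0.02,
  clamp_n=35,
)

```text
t: 18.95
eef_pos: [0.6507, 0.0051, 0.0317]
ee_rot: [3.141, -0.005, -0.155]
force: [-1.7, -2.2, 7.1]
opening: 0.0289
grip_force: 36.9
```

Emit:
tcp_steps(
  steps=[
    {"trans":[0, 0, -0.075]},
    {"trans":[0, 0, -0.1]},
    {"trans":[0, 0, -0.125]},
    {},
    {},
    {},
  ],
)

```text
t: 19.55
eef_pos: [0.6473, 0.0062, 0.1467]
ee_rot: [-3.141, 0.004, -0.155]
force: [-0.2, -0.3, -2.7]
opening: 0.0289
grip_force: 35.4
```

```bash
python3 -c "
from h import *
goto([.565,.3575,.15],1.559)"
```

```text
t 19.55 eef [0.6473 0.0062 0.1467] shift [-0.1356 -0.3344 -0.0028] rotvec [0.002 0.003 1.427] j6 1.58
```

Scaled: -0.0418 m / 0.4 = -0.1045, -0.017 m / 0.4 = -0.0425.

Emit:
tcp_steps(
  steps=[
    {"trans":[-0.0425, -0.1045, 0]},
    {"trans":[-0.0425, -0.1045, 0]},
    {"trans":[-0.0425, -0.1045, 0]},
    {"trans":[-0.0425, -0.1045, 0]},
    {"trans":[-0.0425, -0.1045, 0]},
    {"trans":[-0.0425, -0.1045, 0]},
    {"trans":[-0.0425, -0.1045, 0]},
    {"trans":[-0.0425, -0.1045, 0]},
    {},
  ],
)

```text
t: 20.45
eef_pos: [0.5623, 0.3617, 0.1454]
ee_rot: [3.141, 0.005, -0.149]
force: [-0.1, -1.3, -2.0]
opening: 0.0288
grip_force: 35.5
```

Emit:
tcp_steps(
  steps=[
    {"turn_vec":[0, 0, -0.0358]},
    {"turn_vec":[0, 0, -0.0358]},
    {"turn_vec":[0, 0, -0.0358]},
    {"turn_vec":[0, 0, -0.0358]},
    {"turn_vec":[0, 0, -0.0358]},
    {"turn_vec":[0, 0, -0.0358]},
    {"turn_vec":[0, 0, -0.0358]},
    {"turn_vec":[0, 0, -0.0358]},
    {"turn_vec":[0, 0, -0.0358]},
    {"turn_vec":[0, 0, -0.0358]},
    {"turn_vec":[0, 0, -0.0358]},
    {"turn_vec":[0, 0, -0.0353]},
  ],
)

```text
t: 21.65
eef_pos: [0.5649, 0.3558, 0.1456]
ee_rot: [-3.137, 0.002, 1.564]
force: [-0.1, -0.3, -1.8]
opening: 0.029
grip_force: 35.5
```

Emit:
tcp_steps(
  steps=[
    {},
    {},
  ],
)

```text
t: 21.85
eef_pos: [0.5653, 0.3563, 0.1467]
ee_rot: [-3.139, 0.001, 1.555]
force: [-0.2, -0.3, -1.1]
opening: 0.0289
grip_force: 35.5
```

```bash
python3 - <<'E'
from h import *
goto([.565,.3575,.15],1.559)
im,K,X=snap("top"); hsv=cv2.cvtColor(im,cv2.COLOR_RGB2HSV); cv2.imwrite("pics/last_top.png",im[:,:,::-1])
im,K,X=snap("wrist"); hsv=cv2.cvtColor(im,cv2.COLOR_RGB2HSV); b=cv2.inRange(hsv,(105,150,40),(130,255,255))
c=max(cv2.findContours(b,0,1)[0],key=cv2.contourArea); q=cv2.approxPolyDP(c,5,True)[:,0]
for u,p in zip(q,pt(K,X,q,.014)): print(u,p[:2].round(3))
E
```

```text
t 21.85 eef [0.5653 0.3563 0.1467] shift [ 0.0011 -0.0003 -0.0033] rotvec [-0.003  0.001 -0.004] j6 0.43
[329 122] [0.629 0.413]
[ 51 124] [0.388 0.415]
[ 77 265] [0.386 0.278]
[181 265] [0.49  0.277]
[214 230] [0.524 0.314]
[216 184] [0.529 0.359]
[254 177] [0.564 0.365]
[298 184] [0.604 0.358]
[297 223] [0.604 0.32 ]
[321 248] [0.628 0.293]
[327 128] [0.628 0.408]
[296 127] [0.601 0.409]
```

Scaled: 0.04 m / 0.4 = 0.1, 0.02 m / 0.4 = 0.05.

Emit:
tcp_steps(
  steps=[
    {"trans":[0.005, 0, 0.1]},
    {"trans":[0, 0, 0.1]},
    {"trans":[0, 0, 0.05]},
    {"trans":[0, 0, 0.015]},
    {},
    {},
    {},
  ],
)

```text
t: 22.65
eef_pos: [0.5675, 0.3599, 0.0451]
ee_rot: [3.138, -0.002, 1.559]
force: [0.4, -1.0, -1.4]
opening: 0.0291
grip_force: 35.6
```

Scaled: 0.004 m / 0.4 = 0.01, 0.003 m / 0.4 = 0.0075.

Emit:
tcp_steps(
  steps=[
    {"trans":[0, 0, 0.01]},
    {"trans":[0, 0, 0.0075]},
    {},
    {},
  ],
)

```text
t: 23.05
eef_pos: [0.5668, 0.3595, 0.0368]
ee_rot: [3.14, -0.001, 1.559]
force: [0.2, -0.7, 3.1]
opening: 0.0288
grip_force: 36.3
```

Emit:
tcp_steps(
  steps=[
    {},
    {},
    {},
    {},
  ],
  finger_gap=0.06,
)

```text
t: 23.45
eef_pos: [0.5658, 0.3591, 0.0353]
ee_rot: [-3.141, 0.0, 1.559]
force: [0.7, -0.9, -0.1]
opening: 0.0598
grip_force: 0.0
```

Emit:
tcp_steps(
  steps=[
    {"trans":[0, 0, -0.05]},
    {"trans":[0, 0, -0.1]},
    {"trans":[0, 0, -0.125]},
    {"trans":[0, 0, -0.125]},
    {},
    {},
  ],
)

```text
t: 24.05
eef_pos: [0.5669, 0.3597, 0.1981]
ee_rot: [3.138, -0.002, 1.559]
force: [-0.4, 0.5, -0.2]
opening: 0.06
grip_force: 0.0
```

```bash
python3 -c "
from find import *
find('wrist');find('top')
goto([.60,.155,.2],.30)"
```

```text
wrist pix (314, 311, 10, 15) yaw 1.595 len 0.014 origin from far end [0.6327 0.1716] from mid [0.6316 0.2153]
wrist pix (242, 150, 15, 98) yaw 1.547 len 0.1 origin from far end [0.5681 0.3492] from mid [0.5681 0.3499]
wrist pix (469, 40, 43, 68) yaw 1.79 len 0.061 origin from far end [0.7773 0.4466] from mid [0.773  0.4661]
top pix (69, 209, 42, 6) yaw 1.572 len 0.106 origin from far end [0.5652 0.3545] from mid [0.5652 0.3519]
top pix (150, 153, 12, 39) yaw 0.244 len 0.108 origin from far end [0.6743 0.1764] from mid [0.6711 0.1756]
top pix (394, 145, 39, 35) yaw 0.963 len 0.116 origin from far end [ 0.7066 -0.4595] from mid [ 0.7024 -0.4656]
top pix (21, 87, 26, 20) yaw 1.235 len 0.077 origin from far end [0.8659 0.4849] from mid [0.8699 0.4963]
t 24.15 eef [0.565  0.3588 0.1937] shift [-0.2034  0.0374 -0.0062] rotvec [-0.002  0.003  1.259] j6 0.43
```

Scaled: -0.041 m / 0.4 = -0.1025, -0.04 m / 0.4 = -0.1.

Emit:
tcp_steps(
  steps=[
    {"trans":[-0.1, 0.0188, 0]},
    {"trans":[-0.1025, 0.0188, 0]},
    {"trans":[-0.1025, 0.0188, 0]},
    {"trans":[-0.1025, 0.0188, 0]},
    {"trans":[-0.1, 0.0188, 0]},
    {},
  ],
)

```text
t: 24.75
eef_pos: [0.6006, 0.1513, 0.1926]
ee_rot: [-3.137, 0.002, 1.553]
force: [0.1, 0.9, 0.5]
opening: 0.06
grip_force: 0.0
```

Emit:
tcp_steps(
  steps=[
    {"turn_vec":[0, 0, 0.035]},
    {"turn_vec":[0, 0, 0.035]},
    {"turn_vec":[0, 0, 0.035]},
    {"turn_vec":[0, 0, 0.035]},
    {"turn_vec":[0, 0, 0.035]},
    {"turn_vec":[0, 0, 0.035]},
    {"turn_vec":[0, 0, 0.035]},
    {"turn_vec":[0, 0, 0.035]},
    {"turn_vec":[0, 0, 0.035]},
    {},
    {},
    {},
  ],
)

```text
t: 25.95
eef_pos: [0.6006, 0.1561, 0.1947]
ee_rot: [-3.141, 0.002, 0.301]
force: [-0.3, -0.4, 0.1]
opening: 0.0595
grip_force: 0.0
```

```bash
python3 -c "
from find import *
find('wrist')
goto([.674,.178,.12],.29)"
```

```text
wrist pix (10, 146, 120, 36) yaw 1.598 len 0.107 origin from far end [0.5666 0.3573] from mid [0.5667 0.3542]
wrist pix (247, 60, 22, 111) yaw 0.206 len 0.102 origin from far end [0.6768 0.1719] from mid [0.6761 0.1718]
t 26.0 eef [0.6007 0.156  0.195 ] shift [0.0765 0.0007 0.0749] rotvec [-0.     0.001  0.011] j6 1.36
```

Scaled: 0.0405 m / 0.4 = 0.1013, 0.04 m / 0.4 = 0.1, 0.09 rad / 4 = 0.0225.

```bash
python3 -c "
from h import *
goto([.6765,.172,.032],.21)"
```

```text
t 26.0 eef [0.6007 0.156  0.195 ] shift [0.0773 0.0072 0.1629] rotvec [-0.     0.001  0.091] j6 1.36
```

Emit:
tcp_steps(
  steps=[
    {"trans":[0.0925, 0.0093, 0], "turn_vec":[0, 0, 0.0225]},
    {"trans":[0.1013, 0.0093, 0.075]},
    {"trans":[0, 0, 0.1]},
    {},
    {},
    {},
  ],
)

```text
t: 26.6
eef_pos: [0.6783, 0.1681, 0.1286]
ee_rot: [3.141, -0.003, 0.209]
force: [0.8, -1.0, 0.3]
opening: 0.06
grip_force: 0.0
```

```bash
python3 -c "
from h import *
goto([.6765,.172,.032],.21)"
```

```text
t 26.6 eef [0.6783 0.1681 0.1286] shift [-0.0013 -0.0042  0.0966] rotvec [ 0.    -0.003 -0.001] j6 1.46
```

Scaled: 0.04 m / 0.4 = 0.1, 0.036 m / 0.4 = 0.09.

Emit:
tcp_steps(
  steps=[
    {"trans":[-0.0025, -0.01, 0.1]},
    {"trans":[0, 0, 0.09]},
    {"trans":[0, 0, 0.05]},
    {},
    {},
  ],
)

```text
t: 27.1
eef_pos: [0.6768, 0.1717, 0.032]
ee_rot: [3.141, -0.003, 0.209]
force: [0.8, 0.4, -0.3]
opening: 0.0601
grip_force: 0.0
```

Emit:
tcp_steps(
  steps=[
    {},
    {},
    {},
    {},
    {},
  ],
  finger_gap=0.02,
  clamp_n=35,
)

```text
t: 27.6
eef_pos: [0.6775, 0.1716, 0.0328]
ee_rot: [3.141, -0.004, 0.209]
force: [-0.5, -0.1, 6.1]
opening: 0.0285
grip_force: 36.8
```

Emit:
tcp_steps(
  steps=[
    {"trans":[0, 0, -0.075]},
    {"trans":[0, 0, -0.1]},
    {"trans":[0, 0, -0.125]},
    {},
    {},
    {},
  ],
)

```text
t: 28.2
eef_pos: [0.6741, 0.1714, 0.1474]
ee_rot: [-3.141, 0.004, 0.209]
force: [-0.6, 0.1, -2.9]
opening: 0.0285
grip_force: 35.6
```

```bash
python3 -c "
from h import *
goto([.448,.360,.15],1.559)"
```

```text
t 28.2 eef [0.6741 0.1714 0.1474] shift [-0.1821 -0.2313 -0.0017] rotvec [-0.003  0.003 -1.35 ] j6 1.47
```

Scaled: -0.0386 m / 0.4 = -0.0965, -0.0385 m / 0.4 = -0.0963.

Emit:
tcp_steps(
  steps=[
    {"trans":[-0.075, -0.0963, 0]},
    {"trans":[-0.076, -0.0963, 0]},
    {"trans":[-0.076, -0.0965, 0]},
    {"trans":[-0.076, -0.0965, 0]},
    {"trans":[-0.076, -0.0965, 0]},
    {"trans":[-0.076, -0.0965, 0]},
    {},
  ],
)

```text
t: 28.9
eef_pos: [0.4432, 0.3623, 0.1464]
ee_rot: [3.141, 0.008, 0.215]
force: [-0.9, -0.2, -3.3]
opening: 0.0289
grip_force: 35.7
```

Emit:
tcp_steps(
  steps=[
    {"turn_vec":[0, 0, -0.0338]},
    {"turn_vec":[0, 0, -0.0338]},
    {"turn_vec":[0, 0, -0.0338]},
    {"turn_vec":[0, 0, -0.0338]},
    {"turn_vec":[0, 0, -0.0338]},
    {"turn_vec":[0, 0, -0.0338]},
    {"turn_vec":[0, 0, -0.0338]},
    {"turn_vec":[0, 0, -0.0338]},
    {"turn_vec":[0, 0, -0.0338]},
    {"turn_vec":[0, 0, -0.0338]},
    {},
    {},
  ],
)

```text
t: 30.1
eef_pos: [0.4491, 0.3595, 0.1482]
ee_rot: [-3.139, 0.002, 1.556]
force: [0.5, 0.5, -1.9]
opening: 0.0288
grip_force: 35.6
```

```bash
python3 -c "
from h import *
goto([.448,.360,.045],1.559)"
```

```text
t 30.1 eef [0.4491 0.3595 0.1482] shift [ 0.0007 -0.0008  0.1032] rotvec [-0.003  0.002 -0.003] j6 0.51
```

Scaled: 0.04 m / 0.4 = 0.1, 0.02 m / 0.4 = 0.05.

Emit:
tcp_steps(
  steps=[
    {"trans":[0, 0, 0.1]},
    {"trans":[0, 0, 0.1]},
    {"trans":[0, 0, 0.05]},
    {"trans":[0, 0, 0.015]},
    {"trans":[0, 0, 0.0075]},
    {},
    {},
  ],
)

```text
t: 30.8
eef_pos: [0.4509, 0.3609, 0.0427]
ee_rot: [3.139, -0.002, 1.558]
force: [0.5, 0.2, -1.1]
opening: 0.0285
grip_force: 35.6
```

Scaled: 0.004 m / 0.4 = 0.01, 0.001 m / 0.4 = 0.0025.

Emit:
tcp_steps(
  steps=[
    {"trans":[0, 0, 0.01]},
    {"trans":[0, 0, 0.0025]},
    {},
    {},
  ],
)

```text
t: 31.2
eef_pos: [0.4508, 0.3608, 0.0378]
ee_rot: [3.139, -0.001, 1.559]
force: [-0.4, -0.9, 6.2]
opening: 0.0288
grip_force: 36.6
```

Emit:
tcp_steps(
  steps=[
    {},
    {},
    {},
    {},
  ],
  finger_gap=0.06,
)

```text
t: 31.6
eef_pos: [0.4494, 0.3602, 0.0356]
ee_rot: [-3.141, 0.0, 1.559]
force: [-0.2, 0.1, -0.3]
opening: 0.06
grip_force: 0.0
```

Emit:
tcp_steps(
  steps=[
    {"trans":[0, 0, -0.05]},
    {"trans":[0, 0, -0.1]},
    {"trans":[0, 0, -0.125]},
    {"trans":[0, 0, -0.125]},
    {},
    {},
  ],
)

```text
t: 32.2
eef_pos: [0.4504, 0.3607, 0.1979]
ee_rot: [3.138, -0.002, 1.559]
force: [0.2, -0.1, 0.0]
opening: 0.06
grip_force: 0.0
```

```bash
python3 -c "
from find import *
find('wrist');find('top')
goto([.48,-.39,.2],-.6)"
```

```text
wrist pix (348, 150, 30, 98) yaw 1.517 len 0.099 origin from far end [0.5704 0.3478] from mid [0.5705 0.3489]
wrist pix (242, 146, 16, 99) yaw 1.542 len 0.099 origin from far end [0.4524 0.3531] from mid [0.4524 0.3542]
top pix (66, 256, 42, 6) yaw 1.57 len 0.105 origin from far end [0.4489 0.3593] from mid [0.4489 0.3573]
top pix (69, 209, 42, 5) yaw 1.573 len 0.107 origin from far end [0.5652 0.3552] from mid [0.5652 0.3522]
top pix (394, 145, 39, 35) yaw 1.002 len 0.116 origin from far end [ 0.7079 -0.4595] from mid [ 0.7039 -0.4658]
top pix (21, 87, 37, 20) yaw 1.124 len 0.109 origin from far end [0.8658 0.4831] from mid [0.8641 0.4795]
t 32.3 eef [0.4487 0.3597 0.1942] shift [-0.7493  0.0403 -0.0048] rotvec [-0.003  0.    -0.983] j6 0.51
```

Scaled: -0.0466 m / 0.4 = -0.1165, 0.0058 m / 0.4 = 0.0145.

Emit:
tcp_steps(
  steps=[
    {"trans":[-0.1165, 0.0145, 0]},
    {"trans":[-0.1165, 0.0145, 0]},
    {"trans":[-0.1165, 0.0145, 0]},
    {"trans":[-0.1165, 0.0145, 0]},
    {"trans":[-0.1165, 0.0145, 0]},
    {"trans":[-0.1165, 0.0145, 0]},
    {"trans":[-0.1165, 0.0145, 0]},
    {"trans":[-0.1165, 0.0145, 0]},
    {"trans":[-0.1165, 0.0145, 0]},
    {"trans":[-0.1165, 0.0145, 0]},
    {"trans":[-0.1165, 0.0145, 0]},
    {"trans":[-0.1165, 0.0145, 0]},
  ],
  finger_gap=0,
)

```text
t: 33.5
eef_pos: [0.5112, -0.201, 0.1931]
ee_rot: [-3.137, -0.003, 1.558]
force: [1.2, -0.1, 1.1]
opening: 0.0001
grip_force: 0.0
```

Emit:
tcp_steps(
  steps=[
    {"trans":[-0.1165, 0.0145, 0]},
    {"trans":[-0.1165, 0.0145, 0]},
    {"trans":[-0.1165, 0.0145, 0]},
    {"trans":[-0.1165, 0.0145, 0]},
    {"trans":[-0.1165, 0.0145, 0]},
    {"trans":[-0.1165, 0.0145, 0]},
    {},
    {},
    {},
  ],
)

```text
t: 34.4
eef_pos: [0.5435, -0.4781, 0.1938]
ee_rot: [-3.139, -0.003, 1.559]
force: [0.4, 0.5, 0.7]
opening: -0.0001
grip_force: 0.0
```

Run:
```python
from h import *
im,K,X=snap("wrist"); cv2.imwrite("pics/w8.png",cv2.resize(im[:,:,::-1],(768,576))); hsv=cv2.cvtColor(im,cv2.COLOR_RGB2HSV)
red=cv2.inRange(hsv,(0,150,60),(8,255,255))|cv2.inRange(hsv,(172,150,60),(180,255,255))
for c in cv2.findContours(red,0,1)[0]:
    if cv2.contourArea(c)>100: (u,v),r=cv2.minEnclosingCircle(c); print((u,v),r,cv2.boundingRect(c),pt(K,X,(u,v),.07).round(4))
goto([.543,-.417,.12],1.559)
```

```text
(412.0, 179.5) 20.155742645263672 (392, 164, 41, 35) [[ 0.6805 -0.4707  0.07  ]]
(256.5, 123.5857162475586) 17.762624740600586 (240, 106, 34, 36) [[ 0.5446 -0.4214  0.07  ]]
t 34.45 eef [ 0.5438 -0.4779  0.1946] shift [ 0.0608 -0.0014  0.0747] rotvec [-0.002 -0.002  0.001] j6 -0.85
```

View pics/w8.png

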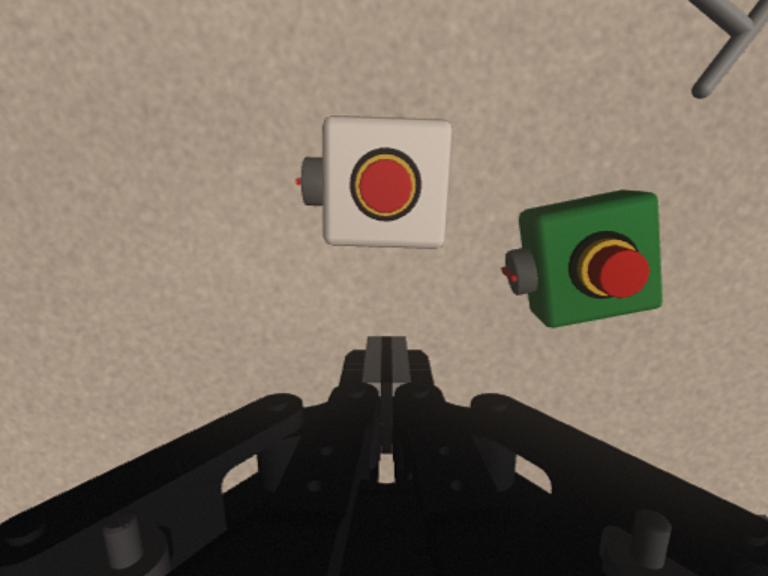

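The white timer's button is at (385,185) in this view, and the green look-alike is on the right. I move over the white one and step down, watching the force.

Scaled: 0.04 m / 0.4 = 0.1, 0.03 m / 0.4 = 0.075.

Emit:
tcp_steps(
  steps=[
    {"trans":[0.0725, 0, 0]},
    {"trans":[0.0713, 0, 0.075]},
    {"trans":[0, 0, 0.1]},
    {"trans":[0, 0, 0.055]},
    {},
    {},
    {},
  ],
)

```text
t: 35.15
eef_pos: [0.5458, -0.4229, 0.1067]
ee_rot: [3.139, 0.003, 1.559]
force: [-0.2, -0.2, 0.0]
opening: -0.0
grip_force: 0.0
```

Emit:
tcp_steps(
  steps=[
    {"trans":[0, 0, 0.01]},
    {"trans":[0, 0, 0.005]},
    {},
    {},
  ],
)

```text
t: 35.55
eef_pos: [0.5446, -0.4224, 0.098]
ee_rot: [3.142, 0.0, 1.559]
force: [-0.6, 0.6, -0.6]
opening: 0.0001
grip_force: 0.0
```

Scaled: 0.006 m / 0.4 = 0.015.

Emit:
tcp_steps(
  steps=[
    {"trans":[0, 0, 0.015]},
    {},
    {},
  ],
)

```text
t: 35.85
eef_pos: [0.5444, -0.422, 0.0914]
ee_rot: [-3.141, -0.001, 1.559]
force: [-0.4, -0.2, 0.3]
opening: -0.0001
grip_force: 0.0
```

Emit:
tcp_steps(
  steps=[
    {"trans":[0, 0, 0.01]},
    {},
    {},
  ],
)

```text
t: 36.15
eef_pos: [0.5448, -0.4224, 0.0882]
ee_rot: [3.141, 0.0, 1.559]
force: [0.4, -0.7, 1.4]
opening: -0.0
grip_force: 0.7
```

Scaled: 0.003 m / 0.4 = 0.0075.

Emit:
tcp_steps(
  steps=[
    {"trans":[0, 0, 0.0075]},
    {},
  ],
)

```text
t: 36.35
eef_pos: [0.5448, -0.4225, 0.085]
ee_rot: [3.141, 0.001, 1.559]
force: [0.4, -0.2, 1.9]
opening: -0.0002
grip_force: 1.0
```

Scaled: 0.003 m / 0.4 = 0.0075, 0.0005 m / 0.4 = 0.0013.

Emit:
tcp_steps(
  steps=[
    {"trans":[0, 0, 0.0075]},
    {"trans":[0, 0, 0.0013]},
  ],
)

```text
t: 36.55
eef_pos: [0.5449, -0.4225, 0.0818]
ee_rot: [3.141, 0.001, 1.559]
force: [1.2, 0.2, 3.9]
opening: -0.0001
grip_force: 2.0
```

Emit:
tcp_steps(
  steps=[
    {"trans":[0, 0, 0.0013]},
  ],
)

```text
t: 36.65
eef_pos: [0.5449, -0.4225, 0.0818]
ee_rot: [3.141, 0.001, 1.559]
force: [-0.1, 0.8, 7.7]
opening: -0.0
grip_force: 3.2
```

The button is at the halfway stop: z has stalled and the force has risen. I ease off slightly and hold.

Scaled: -0.0003 m / 0.4 = -0.0008.

Emit:
tcp_steps(
  steps=[
    {"trans":[0, 0, -0.0008]},
    {},
    {},
    {},
    {},
    {},
    {},
    {},
    {},
    {},
  ],
)

```text
t: 37.65
eef_pos: [0.5449, -0.4225, 0.0818]
ee_rot: [3.141, 0.001, 1.559]
force: [1.2, 1.2, 5.5]
opening: 0.0001
grip_force: 2.6
```

Now all the way down: 7 mm plus a little, with the force well under the 40 N limit.

Scaled: 0.004 m / 0.4 = 0.01, 0.003 m / 0.4 = 0.0075.

Emit:
tcp_steps(
  steps=[
    {"trans":[0, 0, 0.01]},
    {"trans":[0, 0, 0.0075]},
    {"trans":[0, 0, 0.002]},
    {},
  ],
)

```text
t: 38.05
eef_pos: [0.545, -0.4226, 0.0757]
ee_rot: [3.141, 0.0, 1.559]
force: [-2.5, 1.8, 11.5]
opening: 0.0003
grip_force: 5.9
```

Scaled: 0.001 m / 0.4 = 0.0025, 0.0005 m / 0.4 = 0.0013.

Emit:
tcp_steps(
  steps=[
    {"trans":[0, 0, 0.0025]},
    {"trans":[0, 0, 0.0013]},
  ],
)

```text
t: 38.25
eef_pos: [0.545, -0.4226, 0.0746]
ee_rot: [3.142, 0.0, 1.559]
force: [-2.3, 3.4, 13.7]
opening: 0.0
grip_force: 7.0
```

Emit:
tcp_steps(
  steps=[
    {"trans":[0, 0, 0.0013]},
    {},
  ],
)

```text
t: 38.45
eef_pos: [0.545, -0.4226, 0.0746]
ee_rot: [-3.142, 0.0, 1.559]
force: [-3.7, 2.9, 15.0]
opening: -0.0003
grip_force: 7.2
```

Scaled: 0.0005 m / 0.4 = 0.0013.

Emit:
tcp_steps(
  steps=[
    {"trans":[0, 0, 0.0013]},
    {},
  ],
)

```text
t: 38.65
eef_pos: [0.5451, -0.4226, 0.0746]
ee_rot: [-3.141, 0.0, 1.559]
force: [-4.1, 4.2, 16.3]
opening: -0.0003
grip_force: 8.0
```

Emit:
tcp_steps(
  steps=[
    {"trans":[0, 0, -0.0375]},
    {"trans":[0, 0, -0.1]},
    {"trans":[0, 0, -0.125]},
    {"trans":[0, 0, -0.075]},
    {},
    {},
    {},
    {},
  ],
)

```text
t: 39.45
eef_pos: [0.5437, -0.4212, 0.2027]
ee_rot: [-3.138, -0.004, 1.559]
force: [0.0, -0.0, -0.3]
opening: 0.0001
grip_force: 0.0
```

```bash
python3 -c "
from find import *
find('top')
im,K,X=snap('wrist'); hsv=cv2.cvtColor(im,cv2.COLOR_RGB2HSV)
im,K,X=snap('top'); hsv=cv2.cvtColor(im,cv2.COLOR_RGB2HSV)
red=cv2.inRange(hsv,(0,150,60),(8,255,255)); yel=cv2.inRange(hsv,(15,150,60),(30,255,255))
for n,m in(('r',red),('y',yel)):
    for c in cv2.findContours(m,0,1)[0]:
        if cv2.contourArea(c)>20: print(n,np.round(cv2.minAreaRect(c)[0]))
"
```

```text
top pix (68, 253, 42, 7) yaw 1.543 len 0.106 origin from far end [0.455  0.3552] from mid [0.4549 0.3528]
top pix (69, 209, 42, 5) yaw 1.573 len 0.107 origin from far end [0.5652 0.3553] from mid [0.5652 0.3523]
top pix (394, 145, 39, 35) yaw 1.053 len 0.116 origin from far end [ 0.7059 -0.4575] from mid [ 0.7023 -0.4639]
top pix (21, 87, 29, 18) yaw 1.18 len 0.084 origin from far end [0.8652 0.4837] from mid [0.8683 0.4913]
r [331. 263.]
r [215. 278.]
r [398. 218.]
r [418. 160.]
y [310. 267.]
y [394. 218.]
y [415. 162.]
y [112. 136.]
```

```bash
python3 -c "
from h import *
im,K,X=snap('top'); hsv=cv2.cvtColor(im,cv2.COLOR_RGB2HSV)
u=cv2.inRange(hsv,(50,90,25),(85,255,255))|cv2.inRange(hsv,(0,0,120),(25,70,255))
m=np.zeros_like(u); m[190:280,60:118]=u[190:280,60:118]
for c in cv2.findContours(m,0,1)[0]:
    if cv2.contourArea(c)>60: r=cv2.minAreaRect(c); print(np.round(r[0],1),np.round(r[1],1),round(r[2],1),cv2.contourArea(c),pt(K,X,r[0],.045).round(3))
for row in (228,) : pass
for name,y0,y1 in(('far',196,222),('near',240,270)):
    sub=im[y0:y1]; print(name,[ (int(cv2.inRange(hsv,(50,90,25),(85,255,255))[y0:y1,x].astype(bool).sum()),int(cv2.inRange(hsv,(0,0,120),(25,70,255))[y0:y1,x].astype(bool).sum())) for x in range(64,116,3)])
"
```

```text
[ 88.5 255.5] [ 5. 41.] 90.0 127.5 [[0.448 0.335 0.045]]
[ 81.5 249.5] [ 5. 27.] 90.0 120.0 [[0.463 0.353 0.045]]
[ 89.5 211. ] [ 4. 41.] 90.0 123.0 [[0.558 0.335 0.045]]
[ 82.5 204.5] [ 5. 27.] 90.0 132.0 [[0.574 0.353 0.045]]
[ 61.5 234.5] [89.  3.] 90.0 166.5 [[0.5   0.403 0.045]]
far [(0, 0), (0, 0), (5, 6), (5, 6), (5, 6), (5, 6), (5, 6), (5, 6), (4, 6), (4, 6), (5, 6), (5, 0), (3, 2), (2, 3), (2, 2), (2, 2), (0, 0), (0, 0)]
near [(0, 0), (0, 0), (5, 5), (6, 5), (6, 5), (5, 5), (5, 6), (5, 6), (4, 6), (5, 6), (5, 6), (3, 2), (3, 3), (2, 2), (1, 2), (1, 2), (0, 0), (0, 0)]
```

```bash
python3 -c "
from cell import sign_off
print(sign_off())"
```

```text
the job is handed in; nothing more can be done
None
```

Job handed in at about 39 s: both cassettes present are shut and upright in the tray (the rear one moved about 6 mm there after I placed it), the pliers are on their mat, and the timer button was pressed halfway, held about 1 s, pressed fully down and released.

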